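# Square up the slide carriers and gather the specimen pots

## Robot

A 6-joint arm with a two-finger parallel gripper is mounted at the origin on the work surface. World frame = base frame: x ahead of the robot, y to its left, z up, the work surface at z = 0. Lengths are in m, angles in rad, forces in N, time in s.
With the tool pointing down it reaches from about 0.15 to 0.775 m from the base axis. Payload 6.1 kg.
Tool frame: the origin (TCP) lies between the finger pads; the fingertips stand 19 mm ahead of it and the grasp point (between the pads) is the TCP; x points along the fingers, y is the direction in which the jaws open and shut, and the axes are right-handed (so a half turn about x gives the same grasp; the last joint's range is limited). The gripper opens to 85 mm and grips with 20 to 120 N. Pads are 22 mm wide; open, the fingers measure 114 mm over their backs; the gripper's body (76 mm by 85 mm) begins 54 mm behind the grasp point. The pads swing forward as they close: fully open they stand 13 mm farther back than shut.
Start: joints at [1.144, 0.126, -0.04, 1.405, 0, 1.571], TCP at [0.217, 0.478, 0.227] pointing down, gripper open.
Joint ranges: [-2.72, 2.72], [-0.95, 1.95], [-1.27, 1.35], [-1.78, 2.02], [-1.46, 1.47], [-3.14, 3.14]. Speed limits (rad/s): [2.39, 2.39, 3.01, 3.14, 3.14, 3.14].

## Interface

Orientations are given as a rotation vector (axis times angle).
In Python, from plant import env gives the robot as it stands.
- The arm moves only by the tool move_arm, never from a script. Its argument "plan" is a list that holds one entry, the list of rows, each a list of 5 numbers: the shift along the world's x, y, z in cm, then the turn about the world's z in degrees, then the opening, from 0 (shut) to 1 (fully open). A call has 1 to 10 rows; each row is the pose to reach, as a shift and turn from the pose commanded when the call began; what a row does not reach only later rows make up. A row lasts 1/12 s, in which the tool goes at most 41.7 mm and 7.16 degrees, less where a joint would pass 70% of its speed; a pose out of reach is approached as far as the arm can. A call with a gripper value outside its range is refused whole. The fingers move at their own pace and stop on an object; the grip force is fixed at half the most. Time passes only in rows, so rows that repeat a pose let the fingers close. It gives the time, the measured TCP pose, the force and the opening at its end, in the units of the state.
- env.sense(): the state, without advancing time (a new reading comes with each control period).
- env.get_image(name): name is "side" or "top"; returns a dict with "image" (384x512x3 uint8, red, green, blue), "fov_y" (degrees; the focal length in pixels is half the picture's height over the tangent of half this angle, whatever the lens; pixels are square), "cx", "cy" (the principal point, pixels), "origin" and "attitude" of the camera in the world. Camera axes: x right, y up, looking along -z (the intrinsics and any distortion apply to the point x, -y, -z); pixel columns grow to the right and rows downward; lengths in m; the calibration is good to about 2 mm. A picture is of the moment at which its call begins. There is no depth.
- env.job_done(): hands the job in, once; it reports no verdict.
Trained networks look in the newest picture that a camera, given by its name, has taken for a name from the list of things; names that differ only in an ending like _2 or _b are one class to them, and where a whole thing is asked for, a point or a joint stands for the part that bears it (a point fixed in the world has none). Each returns a list of dicts, best first, with "p" (0 to 1); they miss things now and then, are a little off and sometimes report something else, mostly with a low value. They report only what shows in the picture. A call takes as long as a camera call.
- env.trace(camera, target): "region" (384x512 bool, what is visible of it) and "location" ([row, column] in pixels, amid what is visible of it).
The state is a dict: "t": time; "q": joint angles; "joint_vel": joint speeds; "tau": joint torques, N m; "eef_pos": TCP position; "eef_rot": TCP orientation; "wrist_force": force on the tool from outside, world axes, zero at the start; "torque": the same for the moment, N m; "width": finger opening in m.
Only numpy, scipy, OpenCV 4.12 (cv2) and the standard library are available. Lean on these libraries where they do the work, as an engineer would, in place of code of your own. Each camera call takes 0.05 s, during which the arm holds its last target. There are 200 camera calls.

## Task

Clear the microscope bench for the next session: stack all the slide carriers flat in the jig, each squared up flush against both fences, and lay the cover plate on top, squared up too. Take the straightedge by its grip and push the loose specimen pots together up the bay until every pot stands upright and wholly past the black line, never touching a pot with the gripper or arm, then put the straightedge back lengthwise on the middle of its rubber pad. Leave everything else on the bench where it is.

Things in the scene. Friction and masses are not known exactly. Their poses are not given: they have to be found in the camera images.
- carrier1: Slide carrier (3 or 4 of them are present), a flat black rectangular plate 112 (its x) x 52 (its y) x 8 mm thick with a glass slide let in flush in its top; about 80 g; origin at the centre of its underside, z up. All carriers are alike; either end may face the jig's end fence.
- carrier2: Slide carrier (3 or 4 of them are present), a flat black rectangular plate 112 (its x) x 52 (its y) x 8 mm thick with a glass slide let in flush in its top; about 80 g; origin at the centre of its underside, z up. All carriers are alike; either end may face the jig's end fence.
- carrier3: Slide carrier (3 or 4 of them are present), a flat black rectangular plate 112 (its x) x 52 (its y) x 8 mm thick with a glass slide let in flush in its top; about 80 g; origin at the centre of its underside, z up. All carriers are alike; either end may face the jig's end fence.
- carrier4: Slide carrier (3 or 4 of them are present), a flat black rectangular plate 112 (its x) x 52 (its y) x 8 mm thick with a glass slide let in flush in its top; about 80 g; origin at the centre of its underside, z up. All carriers are alike; either end may face the jig's end fence.
- cover: Cover plate: plain bare-aluminium slab 112 (its x) x 52 (its y) x 14 mm thick, about 200 g; origin at the centre of its underside.
- jig: Fixed jig: white base 6 mm thick (x -60 to 66, y -36 to 34 mm in its frame), open to -x and +y; two aluminium fences 10 mm thick, tops 54 mm over the bench. End fence: inner face x = 56, y -36 to 20. Side fence: inner face y = -26, only x -2 to 66, leaving finger room beside a plate's other half. Origin on the bench under the centre of a squared stack; plates lie lengthwise along its x.
- jig_corner (a point): The inner corner where both fences' faces meet, at the top of the jig's base (6 mm above the bench); axes as the jig's. A squared plate's origin lies 56 mm towards -x and 26 mm towards +y from it.
- pot1: Specimen pot (3 to 5 are present), a clear round pot with white lid, 30 mm diameter, 22 mm tall, 30 g; stands upright on the bench between the bay's rails; origin at the centre of its underside.
- pot2: Specimen pot (3 to 5 are present), a clear round pot with white lid, 30 mm diameter, 22 mm tall, 30 g; stands upright on the bench between the bay's rails; origin at the centre of its underside.
- pot3: Specimen pot (3 to 5 are present), a clear round pot with white lid, 30 mm diameter, 22 mm tall, 30 g; stands upright on the bench between the bay's rails; origin at the centre of its underside.
- pot4: Specimen pot (3 to 5 are present), a clear round pot with white lid, 30 mm diameter, 22 mm tall, 30 g; stands upright on the bench between the bay's rails; origin at the centre of its underside.
- pot5: Specimen pot (3 to 5 are present), a clear round pot with white lid, 30 mm diameter, 22 mm tall, 30 g; stands upright on the bench between the bay's rails; origin at the centre of its underside.
- bay: Fixed bay of white rails, 12 mm thick, 16 mm high, on three sides, no floor. Origin on the bench, middle of the end stop's inner face; its -x points out to the open mouth, nearest the robot. Side rails: inner faces y = +-95 mm, 220 mm long. A thin black line across the bench lies 70 to 73 mm before the stop; the pots start on the mouth side of it.
- straightedge: Straightedge for pushing: steel bar 150 (its x) x 28 (its y) x 26 mm high; in the middle of its top an upright black grip 60 (x) x 16 (y) mm, from 26 to 58 mm above its underside; 300 g; origin at the centre of its underside, stands by itself.
- pad: The straightedge's flat black rubber pad, fixed, 170 (its x) x 44 (its y) x 4 mm thick; origin at the centre of its underside.
- stain_bottle: Small amber bottle, 22 mm diameter, 42 mm tall; a bystander, to be left where it is; origin at the centre of its underside.
- petri_dish: Closed clear dish, 60 mm diameter, 14 mm tall; a bystander, to be left where it is; origin at the centre of its underside.
- forceps: Steel forceps lying along their y, 110 mm long, 4 mm high; a bystander, to be left where it is; origin at the centre of its underside.
- slide_box: Grey slide box 90 x 140 x 35 mm; a bystander, to be left where it is; origin at the centre of its underside.
- timer: White bench timer 60 x 70 x 22 mm; a bystander, to be left where it is; origin at the centre of its underside.

How it is judged:
On the way, in this order (a step that is already met when the one before it is completed fails the run):
1. the straightedge pushes against a pot ((contact force between straightedge and pot1 above 0.02 N or contact force between straightedge and pot2 above 0.02 N or contact force between straightedge and pot3 above 0.02 N or contact force between straightedge and pot4 above 0.02 N or contact force between straightedge and pot5 above 0.02 N)).
2. all pots stand upright in the bay, past the line (x of pot1 in the frame of bay between -0.057 and 0 m and y of pot1 in the frame of bay between -0.095 and 0.095 m and angle between each of pot1, pot2, pot3, pot4, pot5's own z axis and vertical below 0.1 rad and x of pot2 in the frame of bay between -0.057 and 0 m and y of pot2 in the frame of bay between -0.095 and 0.095 m and x of pot3 in the frame of bay between -0.057 and 0 m and y of pot3 in the frame of bay between -0.095 and 0.095 m and x of pot4 in the frame of bay between -0.057 and 0 m and y of pot4 in the frame of bay between -0.095 and 0.095 m and x of pot5 in the frame of bay between -0.057 and 0 m and y of pot5 in the frame of bay between -0.095 and 0.095 m), for 0.2 s.
At the end, for the whole second after the job is handed in: All carriers, and the cover on top, lie flat in the jig, within 3.5 mm of both fences and 0.05 rad of square; every pot is upright in the bay, its centre under 57 mm from the stop; the straightedge stands on its pad, within 20 mm and 0.2 rad of its middle line; all at rest (all of step 2 and x of carrier1 in the frame of jig_corner between -0.0595 and -0.0525 m and y of carrier1 in the frame of jig_corner between 0.0225 and 0.0295 m and angle between the x axis of each of carrier1, carrier2, carrier3, carrier4, cover and the x axis of jig, either way round below 0.05 rad and angle between the z axis of each of carrier1, carrier2, carrier3, carrier4, cover and the z axis of jig, either way round below 0.05 rad and linear speed of each of carrier1, carrier2, carrier3, carrier4, cover, straightedge below 0.02 m/s and x of carrier2 in the frame of jig_corner between -0.0595 and -0.0525 m and y of carrier2 in the frame of jig_corner between 0.0225 and 0.0295 m and x of carrier3 in the frame of jig_corner between -0.0595 and -0.0525 m and y of carrier3 in the frame of jig_corner between 0.0225 and 0.0295 m and x of carrier4 in the frame of jig_corner between -0.0595 and -0.0525 m and y of carrier4 in the frame of jig_corner between 0.0225 and 0.0295 m and x of cover in the frame of jig_corner between -0.0595 and -0.0525 m and y of cover in the frame of jig_corner between 0.0225 and 0.0295 m and z of cover in the frame of carrier1 above 0.005 m and z of cover in the frame of carrier2 above 0.005 m and z of cover in the frame of carrier3 above 0.005 m and z of cover in the frame of carrier4 above 0.005 m and horizontal distance between straightedge and pad below 0.02 m and angle between the x axis of straightedge and the x axis of pad, either way round below 0.2 rad and angle between straightedge's own z axis and vertical below 0.1 rad and z of straightedge in the frame of pad below 0.009 m); the robot touches nothing.
It fails at once if the gripper or arm touches a specimen pot (contact force between any of the fingers, the arm and pot1 above 0.3 N or contact force between any of the fingers, the arm and pot2 above 0.3 N or contact force between any of the fingers, the arm and pot3 above 0.3 N or contact force between any of the fingers, the arm and pot4 above 0.3 N or contact force between any of the fingers, the arm and pot5 above 0.3 N).
It fails at once if a bystander is moved more than 3 cm (distance of any of stain_bottle, petri_dish, forceps, slide_box, timer from where it was at the start of the episode above 0.03 m).
Of carrier1, carrier2, carrier3, carrier4 only 3 to 4 are there at a start; the rules pass over those that are not, and their reading is None.
Of pot1, pot2, pot3, pot4, pot5 only 3 to 5 are there at a start; the rules pass over those that are not, and their reading is None.
At some moment in a run one of pot1, pot2, pot3, pot4, pot5 may be knocked a few centimetres aside while the robot is not near it.
Once in a run the grip may slacken for a moment while it holds something.
It also fails if it takes over 210 s, if anything falls off the work surface, if the arm or the gripper's body presses on something with over 40 N, if the wrist force passes 120 N, or if a joint passes its speed limit or range.

## Working session

There is one attempt and no reset: what is moved stays moved. The work goes in short steps, Python scripts to look and compute and a tool call to move; the robot and the scene stay as the last step left them, time stands still between calls to the robot, and variables do not carry over. Pictures are saved under pics/ and viewed, about 12 in all and at most 16, crops included, and the job is handed in when it is done.

Besides the shell and the picture viewer there is one more tool, called by a JSON object that holds its "op" and its "data", one argument or row to a line. move_arm: Moves the arm, as the interface text tells. Its arguments: {"type":"object","properties":{"plan":{"type":"array"}},"required":["plan"]}

```bash
ls; mkdir -p pics; python3 - <<'E'
from plant import env
import cv2,numpy as np
s=env.sense(); print({k:np.round(v,3) for k,v in s.items()})
for n in("top","side"):
    d=env.get_image(n); cv2.imwrite(f"pics/{n}0.png",cv2.resize(d["image"][:,:,::-1],(800,600),interpolation=cv2.INTER_CUBIC))
    print(n,{k:v for k,v in d.items() if k!="image"})
E
```

```text
pics
{'t': np.float64(0.0), 'q': array([ 1.144,  0.126, -0.041,  1.405, -0.   ,  1.571]), 'joint_vel': array([ 0.001,  0.002, -0.001,  0.   ,  0.   ,  0.001]), 'tau': array([ 2.0000e-03, -4.3592e+01,  3.5292e+01,  1.7000e-02,  0.0000e+00,
       -0.0000e+00]), 'eef_pos': array([0.217, 0.478, 0.227]), 'eef_rot': array([ 0.334,  1.545, -0.336]), 'wrist_force': array([-0.617,  1.332, -0.289]), 'torque': array([ 0.01 , -0.053, -0.009]), 'width': np.float64(0.085)}
top {'fov_y': 50.76603101452582, 'cx': 257.29987920631527, 'cy': 190.44528416525665, 'origin': array([ 0.44168602, -0.02277626,  1.06548893]), 'attitude': array([ 0.1125699 , -0.08338249, -1.54331126])}
side {'fov_y': 56.962811695248845, 'cx': 249.2428204072503, 'cy': 188.3289888761343, 'origin': array([0.52294947, 0.73380702, 0.61633991]), 'attitude': array([ 0.04705055, -1.35732   , -2.75402199])}
```

View pics/top0.png

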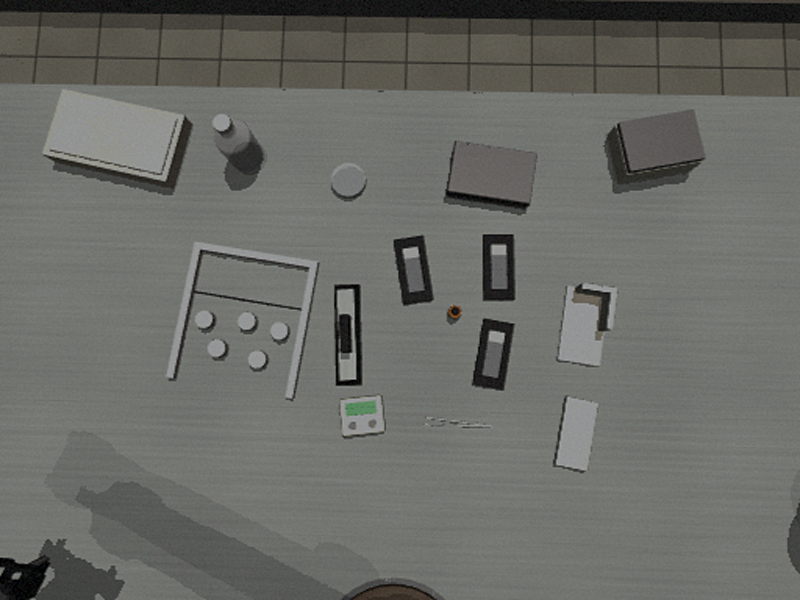

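View pics/side0.png

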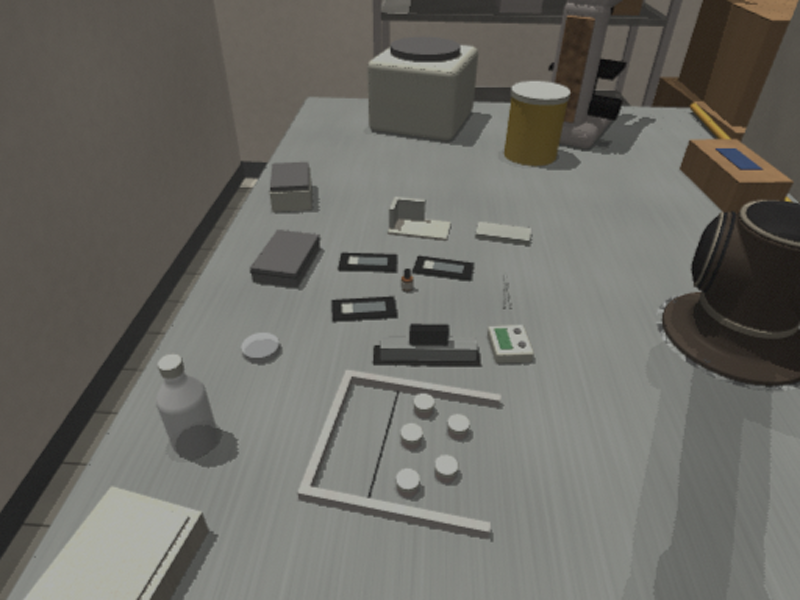

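```bash
cat >h.py <<'E'
from plant import env
import cv2,numpy as np
from scipy.spatial.transform import Rotation as R
np.set_printoptions(precision=4,suppress=True)
def cam(n): return env.get_image(n)
def w(d,px,z):  # px (N,2) col,row -> world xy at height z
    px=np.atleast_2d(px).astype(float); f=192/np.tan(np.radians(d["fov_y"]/2))
    r=np.c_[(px[:,0]-d["cx"])/f,-(px[:,1]-d["cy"])/f,-np.ones(len(px))]@R.from_rotvec(d["attitude"]).as_matrix().T
    o=d["origin"]; return (o+r*((z-o[2])/r[:,2])[:,None])[:,:2]
def p(d,X):
    f=192/np.tan(np.radians(d["fov_y"]/2)); c=(np.atleast_2d(X)-d["origin"])@R.from_rotvec(d["attitude"]).as_matrix()
    return np.c_[d["cx"]-f*c[:,0]/c[:,2], d["cy"]+f*c[:,1]/c[:,2]]
def rect(d,reg,z):
    ys,xs=np.nonzero(reg); P=w(d,np.c_[xs,ys],z)
    (c,s,a)=cv2.minAreaRect((P*1000).astype(np.float32))
    if s[0]<s[1]: s=s[::-1]; a+=90
    return np.r_[c[0]/1000,c[1]/1000,s,(a+90)%180-90]  # x,y,mm,mm,long-axis yaw deg
def jaw():
    s=env.sense(); M=R.from_rotvec(s["eef_rot"]).as_matrix()
    y=M[:,1]; return s["t"],s["eef_pos"],np.degrees(np.arctan2(y[1],y[0])),M[:,0],s["width"],s["wrist_force"],s["q"]
E
python3 - <<'E'
from h import *
print(*jaw())
Z=dict(carrier1=.008,cover=.014,straightedge=.026,pad=.004,jig=.006,pot1=.022,timer=.022,stain_bottle=.042,forceps=.004,petri_dish=.014,slide_box=.035,bay=.016)
for n in("top","side"):
    d=cam(n)
    for k in Z:
        for o in env.trace(n,k):
            if o["p"]>.25: print(n,k,round(o["p"],2),np.array(o["location"]),rect(d,o["region"],Z[k]),o["region"].sum())
E
```

```text
0.1 [0.2172 0.4776 0.2268] 65.54494435436027 [-0.0006 -0.0013 -1.    ] 0.08523107215676455 [0.2818 0.4529 0.0947] [ 1.144   0.1263 -0.0405  1.4054 -0.      1.5708]
top carrier1 0.7 [225.3 314.2] [  0.4844  -0.1541 111.468   53.2157  -9.1307] 855
top carrier1 0.57 [172.8 264.9] [  0.6234  -0.0181 111.3725  51.5844  10.0638] 794
top carrier1 0.56 [169.2 319.2] [  0.6306  -0.1628 112.6253  57.9576   1.2843] 866
top cover 0.56 [274.5 366.4] [  0.3596  -0.2877 109.3197  52.5354  -9.6532] 885
top straightedge 0.64 [213.2 223.6] [  0.5109   0.0891 147.0664  28.5954   2.0449] 610
top straightedge 0.55 [222.  138.7] [  0.4817   0.301   25.9026  23.5316 -86.4768] 91
top pad 0.64 [214.8 227.5] [  0.5113   0.0881 170.1504  44.519    4.1736] 366
top jig 0.75 [208.2 374.2] [  0.5382  -0.3114 137.8795  85.4013  -7.7932] 1559
top pot1 0.66 [211.2 181.6] [  0.5129   0.2011  28.6597  23.353  -88.5749] 93
top pot1 0.5 [226.6 163.1] [  0.4656   0.2337  31.2856  28.2436 -88.5079] 121
top pot1 0.44 [205.1 159.7] [  0.5285   0.2542  29.0419  26.0762 -88.5682] 107
top pot1 0.38 [213.1 221.2] [  0.5102   0.0
[... 1613 characters left out ...]
135  41.4894  27.32   -89.2679] 227
side pot1 0.45 [281.5 263.6] [  0.5269   0.2688  40.7895  27.103  -86.5761] 195
side timer 0.69 [221.  326.4] [  0.3799   0.0727  86.918   64.0756 -82.7207] 593
side stain_bottle 0.64 [180.1 258.8] [  0.5508  -0.0594  61.5074  19.3863 -86.5761] 90
side stain_bottle 0.5 [168.2 181.9] [  0.7796  -0.1121 183.8105 107.9017  81.6342] 1214
side forceps 0.55 [194.2 322.2] [ 0.373  -0.0615 37.0102 10.6795 89.6992] 29
side petri_dish 0.68 [224.1 165.9] [  0.7747   0.1055  75.7198  56.7715 -73.6634] 419
side petri_dish 0.6 [164.9 182. ] [  0.7923  -0.1567 188.7727 109.8721  83.202 ] 1156
side bay 0.68 [320.3 243.7] [  0.5339   0.272  233.1678 225.1853  -7.9655] 2705
```

```bash
cat >>h.py <<'E'
from scipy.optimize import minimize
from itertools import product
JIG=[[-60,66,-36,34,0,6],[56,66,-36,20,0,54],[-2,66,-36,-26,0,54]]
PL=lambda t,z0=0:[[-56,56,-26,26,z0,z0+t]]
SE=[[-75,75,-14,14,0,26],[-30,30,-8,8,26,58]]
BAY=[[-220,12,95,107,0,16],[-220,12,-107,-95,0,16],[0,12,-107,107,0,16]]
def sil(d,boxes,q,S=4):
    m=np.zeros((384*S,512*S),np.uint8); c,s=np.cos(q[2]),np.sin(q[2])
    for b in boxes:
        X=np.array(list(product(b[:2],b[2:4],b[4:])))/1000
        X=np.c_[q[0]+c*X[:,0]-s*X[:,1],q[1]+s*X[:,0]+c*X[:,1],X[:,2]]
        h=cv2.convexHull(((p(d,X)+.5)*S*16-8).astype(np.int32)); cv2.fillConvexPoly(m,h,1,shift=4)
    return cv2.resize(m.astype(np.float32),(512,384),interpolation=cv2.INTER_AREA)
def fit(views,boxes,q0):  # views: [(d,region)], q0 x,y,yaw(rad)
    L=lambda q:sum(np.abs(sil(d,boxes,q)-r).sum()/r.sum() for d,r in views)
    q0=np.array(q0); best=minimize(L,q0,method="Nelder-Mead",options=dict(initial_simplex=q0+np.vstack([np.zeros(3),np.diag([.008,.008,.06])]),xatol=1e-4,fatol=1e-5))
    return np.r_[best.x[:2],np.degrees(best.x[2])],best.fun
E
python3 - <<'E'
from h import *
r=np.radians
G=dict(jig=[(JIG,(.538,-.311,r(-8)))],carrier1=[(PL(8),(.484,-.154,r(-9))),(PL(8),(.623,-.018,r(10))),(PL(8),(.6306,-.163,r(1.3)))],cover=[(PL(14),(.36,-.287,r(-9)))],bay=[(BAY,(.636,.249,r(-8)))],straightedge=[(SE,(.511,.089,r(3)))])
D={n:cam(n) for n in("top","side")}
T={n:{k:env.trace(n,k) for k in G} for n in D}
for k,l in G.items():
    for b,q in l:
        V=[]
        for n in D:
            c=p(D[n],[q[0],q[1],.008])[0]
            o=max(T[n][k],key=lambda o:(o["region"]&(sil(D[n],b,q)>.5)).sum()/ (o["region"]|(sil(D[n],b,q)>.5)).sum())
            V.append((D[n],o["region"]))
        for nm,v in(("top",V[:1]),("side",V[1:]),("both",V)): print(k,nm,*fit(v,b,q))
im=D["top"]["image"].copy()
S=6
x0,y0=350,175
cr=cv2.resize(im[y0:y0+75,x0:x0+60],None,fx=S*1.3,fy=S*1.3,interpolation=cv2.INTER_CUBIC)[:,:,::-1]
cv2.imwrite("pics/jig0.png",cr)
E
```

```text
jig top [ 0.5332 -0.3035 -7.059 ] 0.036007580543272265
jig side [ 0.5337 -0.3028 -6.6336] 0.04970472440944882
jig both [ 0.5337 -0.3033 -6.8436] 0.0876227257955674
carrier1 top [ 0.4842 -0.1556 -9.5418] 0.07994885679903731
carrier1 side [ 0.4851 -0.1539 -9.9541] 0.10014880952380953
carrier1 both [ 0.4844 -0.1553 -9.8964] 0.19179130135808836
carrier1 top [ 0.6241 -0.0186  9.9711] 0.05239197530864197
carrier1 side [ 0.6244 -0.0169 10.4898] 0.05360243055555555
carrier1 both [ 0.624  -0.0181 10.04  ] 0.12028356481481481
carrier1 top [ 0.6324 -0.1631  2.4044] 0.0409688995215311
carrier1 side [ 0.6331 -0.1625  3.9354] 0.04823529411764706
carrier1 both [ 0.6323 -0.1627  3.7715] 0.10451379116239798
cover top [ 0.3592 -0.2908 -9.1204] 0.05111256544502618
cover side [ 0.3588 -0.2904 -9.0436] 0.09229274611398963
cover both [ 0.3591 -0.2908 -9.5721] 0.14286089710549874
bay top [ 0.6358  0.2509 -7.9998] 0.10490052185257664
bay side [ 0.6353  0.2522 -8.2996] 0.10559790595150624
bay both [ 0.6355  0.2516 -8.004 ] 0.2496926842863805
straightedge top [0.5099 0.0897 4.4934] 0.09218960863697706
straightedge side [0.5095 0.0855 4.5194] 0.07899305555555555
straightedge both [0.5101 0.089  3.7692] 0.20140341505473083
```

View pics/jig0.png

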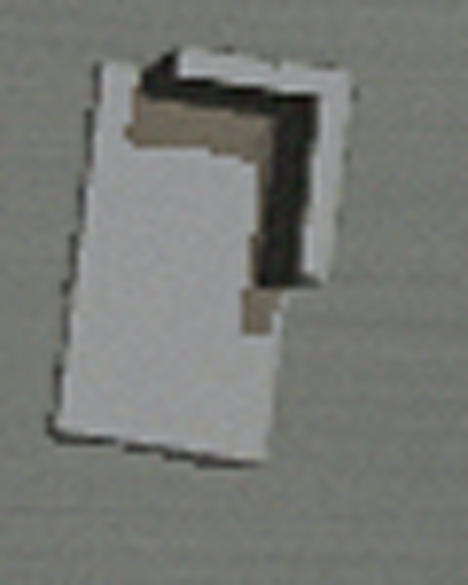

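{"op": "move_arm", "data": {
  "plan": [
    [[12, -36, 0, 8, 1], [12, -36, 0, 8, 1], [12, -36, 0, 8, 1], [12, -36, 0, 8, 1], [12, -36, 0, 8, 1], [12, -36, 0, 8, 1], [12, -36, 0, 8, 1], [12, -36, 0, 8, 1], [12, -36, 0, 8, 1], [12, -36, 0, 8, 1]]
  ]
}}

```text
t: 2.83
eef_pos: [0.3385, 0.1125, 0.2278]
eef_rot: [0.231, 1.556, -0.233]
wrist_force: [-0.4, -0.5, -0.4]
width: 0.0856
```

{"op": "move_arm", "data": {
  "plan": [
    [[11.9, -26.8, -12, 6.7, 1], [11.9, -26.8, -12, 6.7, 1], [11.9, -26.8, -12, 6.7, 1], [11.9, -26.8, -12, 6.7, 1], [11.9, -26.8, -12, 6.7, 1], [11.9, -26.8, -12, 6.7, 1], [11.9, -26.8, -12, 6.7, 1], [11.9, -26.8, -12, 6.7, 1], [11.9, -26.8, -12, 6.7, 1], [11.9, -26.8, -12, 6.7, 1]]
  ]
}}

```text
t: 3.67
eef_pos: [0.456, -0.151, 0.1063]
eef_rot: [0.136, 1.569, -0.135]
wrist_force: [0.1, 0.6, -0.4]
width: 0.0854
```

{"op": "move_arm", "data": {
  "plan": [
    [[0, 0, -4, 0, 0.75], [0, 0, -7, 0, 0.75], [0, 0, -7.5, 0, 0.75], [0, 0, -8.0, 0, 0.75], [0, 0, -8.4, 0, 0.75], [0, 0, -8.4, 0, 0.75], [0, 0, -8.4, 0, 0.75]]
  ]
}}

```text
t: 4.25
eef_pos: [0.4574, -0.1501, 0.025]
eef_rot: [0.133, 1.564, -0.134]
wrist_force: [-0.4, -0.1, 0.7]
width: 0.0643
```

{"op": "move_arm", "data": {
  "plan": [
    [[0, 0, 0, 0, 0.65], [0, 0, 0, 0, 0.5], [0, 0, 0, 0, 0.4], [0, 0, 0, 0, 0.4], [0, 0, 0, 0, 0.4], [0, 0, 0, 0, 0.4]]
  ]
}}

```text
t: 4.75
eef_pos: [0.4563, -0.1501, 0.0235]
eef_rot: [0.134, 1.567, -0.134]
wrist_force: [0.2, 0.2, -0.0]
width: 0.0341
```

{"op": "move_arm", "data": {
  "plan": [
    [[0, 0, 0, 0, 0.75], [0, 0, 0, 0, 0.75], [0, 0, 0, 0, 0.75], [0, 0, 0, 0, 0.75], [0, 0, -0.3, 0, 0.75], [0, 0, -0.6, 0, 0.75], [0, 0, -0.6, 0, 0.75], [0, 0, -0.6, 0, 0.75]]
  ]
}}

```text
t: 5.42
eef_pos: [0.456, -0.15, 0.0171]
eef_rot: [0.134, 1.567, -0.134]
wrist_force: [-0.4, -0.2, 0.1]
width: 0.0637
```

{"op": "move_arm", "data": {
  "plan": [
    [[0, 0, 0, 0, 0.65], [0, 0, 0, 0, 0.6], [0, 0, 0, 0, 0.55], [0, 0, 0, 0, 0.5], [0, 0, 0, 0, 0.5], [0, 0, 0, 0, 0.5]]
  ]
}}

```text
t: 5.92
eef_pos: [0.4563, -0.1501, 0.0175]
eef_rot: [0.134, 1.567, -0.134]
wrist_force: [-0.2, -0.5, -1.4]
width: 0.0427
```

```bash
python3 - <<'E'
from h import *
print(*jaw())
d=cam("top");a=d["image"][120:270,220:420]
cv2.imwrite("pics/g1.png",cv2.resize(a,(800,600),interpolation=cv2.INTER_CUBIC)[:,:,::-1])
d=cam("side");a=d["image"][120:220,200:350]
cv2.imwrite("pics/g1s.png",cv2.resize(a,(780,520),interpolation=cv2.INTER_CUBIC)[:,:,::-1])
E
```

```text
5.9167 [ 0.4563 -0.1501  0.0175] 80.24592722410442 [ 0.0001 -0.     -1.    ] 0.04272793592657742 [-0.2388 -0.5077 -1.4144] [-0.3178  0.1331 -0.5057  0.9319  0.     -0.1476]
```

View pics/g1s.png

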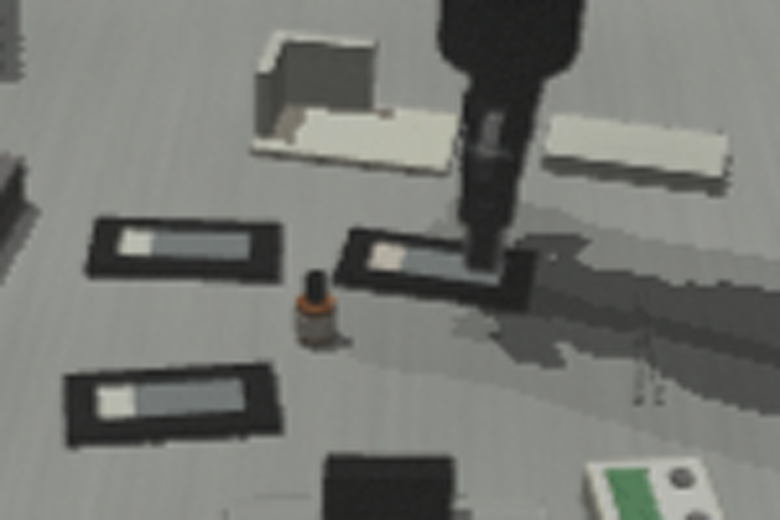

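{"op": "move_arm", "data": {
  "plan": [
    [[0, 0, 0.3, 0, 0.75], [0, 0, 0.3, 0, 0.75], [0, 0, 0.3, 0, 0.75], [0, 0, 0, 0, 0.75], [0, 0, -0.3, 0, 0.75], [0, 0, -0.5, 0, 0.75], [0, 0, -0.7, 0, 0.75], [0, 0, -0.7, 0, 0.75], [0, 0, -0.7, 0, 0.75]]
  ]
}}

```text
t: 6.77
eef_pos: [0.4561, -0.1501, 0.0102]
eef_rot: [0.134, 1.567, -0.134]
wrist_force: [0.2, 0.0, 0.4]
width: 0.0637
```

{"op": "move_arm", "data": {
  "plan": [
    [[0, 0, 0, 0, 0.65], [0, 0, 0, 0, 0.6], [0, 0, 0, 0, 0.55], [0, 0, 0, 0, 0.5], [0, 0, 0, 0, 0.5], [0, 0, 0, 0, 0.5]]
  ]
}}

```text
t: 7.27
eef_pos: [0.4563, -0.1501, 0.0105]
eef_rot: [0.134, 1.567, -0.134]
wrist_force: [0.2, 0.3, 0.5]
width: 0.0425
```

```bash
python3 - <<'E'
from h import *
d=cam("top");a=d["image"][180:270,260:380]
b=cam("side")["image"][140:200,250:330]
A=cv2.resize(a,(600,450),interpolation=cv2.INTER_CUBIC); B=cv2.resize(b,(600,450),interpolation=cv2.INTER_CUBIC)
cv2.imwrite("pics/g2.png",cv2.resize(np.vstack([A,B]),(400,600))[:,:,::-1])
E
```

```text
(no output)
```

View pics/g2.png

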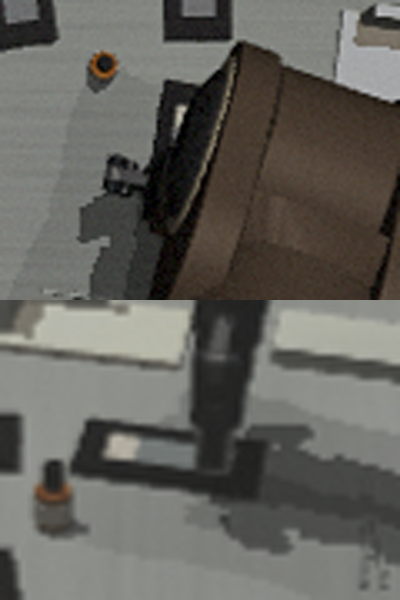

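```bash
python3 - <<'E'
from h import *
print(*jaw())
d=cam("side")
for z in (0,.004,.008,.012,.016,.02): print(z,p(d,[[.4597,-.129,z],[.4597,-.119,z]]))
E
```

```text
7.3667 [ 0.4563 -0.1501  0.0105] 80.24623265110421 [ 0. -0. -1.] 0.04287211842293316 [ 0.663  -0.2582 -0.6185] [-0.3178  0.1395 -0.5154  0.9159 -0.     -0.1476]
0 [[291.9379 177.5842]
 [291.9999 179.557 ]]
0.004 [[292.042  176.492 ]
 [292.105  178.4611]]
0.008 [[292.1466 175.3946]
 [292.2105 177.36  ]]
0.012 [[292.2517 174.2922]
 [292.3166 176.2538]]
0.016 [[292.3573 173.1846]
 [292.4232 175.1424]]
0.02 [[292.4634 172.0718]
 [292.5302 174.0257]]
```

{"op": "move_arm", "data": {
  "plan": [
    [[0, 0, 0.2, 0, 0.75], [0, 0, 0.2, 0, 0.75], [0, 0, 0.2, 0, 0.75], [0, 0, 0, 0, 0.75], [0, 0, -0.2, 0, 0.75], [0, 0, -0.4, 0, 0.75], [0, 0, -0.4, 0, 0.75], [0, 0, -0.4, 0, 0.75]]
  ]
}}

```text
t: 8.08
eef_pos: [0.4561, -0.15, 0.0062]
eef_rot: [0.134, 1.567, -0.134]
wrist_force: [-0.0, 0.8, 0.7]
width: 0.0639
```

{"op": "move_arm", "data": {
  "plan": [
    [[0, 0, 0, 0, 0.65], [0, 0, 0, 0, 0.6], [0, 0, 0, 0, 0.55], [0, 0, 0, 0, 0.5], [0, 0, 0, 0, 0.5], [0, 0, 0, 0, 0.5]]
  ]
}}

```text
t: 8.58
eef_pos: [0.4563, -0.1501, 0.0065]
eef_rot: [0.134, 1.567, -0.134]
wrist_force: [-0.3, -0.6, 0.0]
width: 0.0432
```

{"op": "move_arm", "data": {
  "plan": [
    [[0, 0, 0.2, 0, 0.75], [0, 0, 0.2, 0, 0.75], [0, 0, 0.2, 0, 0.75], [0, 0, 0, 0, 0.75], [0, 0, -0.2, 0, 0.75], [0, 0, -0.4, 0, 0.75], [0, 0, -0.4, 0, 0.75], [0, 0, -0.4, 0, 0.75]]
  ]
}}

```text
t: 9.25
eef_pos: [0.4561, -0.15, 0.0022]
eef_rot: [0.134, 1.567, -0.134]
wrist_force: [0.1, 0.8, -0.2]
width: 0.0637
```

{"op": "move_arm", "data": {
  "plan": [
    [[0, 0, 0, 0, 0.65], [0, 0, 0, 0, 0.6], [0, 0, 0, 0, 0.55], [0, 0, 0, 0, 0.5], [0, 0, 0, 0, 0.5], [0, 0, 0, 0, 0.5]]
  ]
}}

```text
t: 9.75
eef_pos: [0.4563, -0.1501, 0.0025]
eef_rot: [0.134, 1.567, -0.134]
wrist_force: [0.4, 0.6, -0.3]
width: 0.0429
```

```bash
python3 - <<'E'
from h import *
print(*jaw())
b=cam("side")["image"][140:200,250:330]
B=cv2.resize(b,(640,480),interpolation=cv2.INTER_CUBIC)
cv2.imwrite("pics/g3.png",B[:,:,::-1])
E
```

```text
9.75 [ 0.4563 -0.1501  0.0025] 80.24734140779361 [ 0. -0. -1.] 0.04286831163368123 [ 0.3841  0.5531 -0.2991] [-0.3178  0.147  -0.5262  0.8975 -0.     -0.1476]
```

View pics/g3.png

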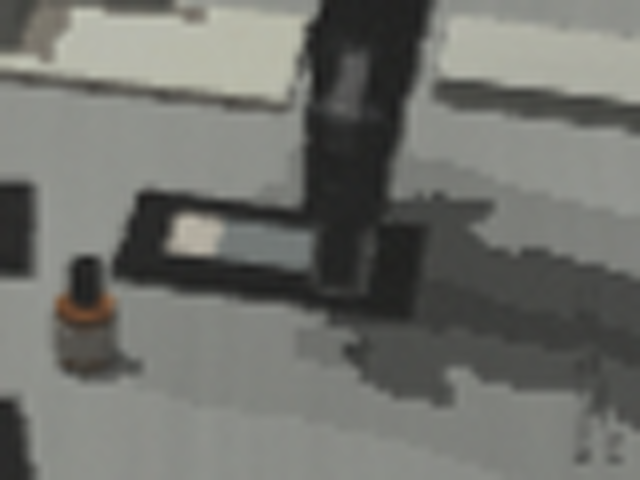

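{"op": "move_arm", "data": {
  "plan": [
    [[0, 0, 0.2, 0, 0.75], [0, 0, 0.2, 0, 0.75], [0, 0, 0.2, 0, 0.75], [0, 0, 0, 0, 0.75], [0, 0, -0.2, 0, 0.75], [0, 0, -0.4, 0, 0.75], [0, 0, -0.5, 0, 0.75], [0, 0, -0.5, 0, 0.75]]
  ]
}}

```text
t: 10.47
eef_pos: [0.456, -0.15, -0.003]
eef_rot: [0.134, 1.567, -0.134]
wrist_force: [-0.6, -0.4, -0.2]
width: 0.0641
```

{"op": "move_arm", "data": {
  "plan": [
    [[0, 0, 0, 0, 0.65], [0, 0, 0, 0, 0.6], [0, 0, 0, 0, 0.55], [0, 0, 0, 0, 0.5], [0, 0, 0, 0, 0.5], [0, 0, 0, 0, 0.5]]
  ]
}}

```text
t: 10.97
eef_pos: [0.4564, -0.1501, -0.0019]
eef_rot: [0.134, 1.566, -0.134]
wrist_force: [-2.4, 1.1, 6.7]
width: 0.0494
```

{"op": "move_arm", "data": {
  "plan": [
    [[0, 0, 0.2, 0, 0.75], [0, 0, 0.2, 0, 0.75], [0, 0, 0.2, 0, 0.75], [0, 0, 0, 0, 0.75], [0, 0, -0.2, 0, 0.75], [0, 0, -0.4, 0, 0.75], [0, 0, -0.5, 0, 0.75], [0, 0, -0.5, 0, 0.75]]
  ]
}}

```text
t: 11.63
eef_pos: [0.456, -0.15, -0.008]
eef_rot: [0.134, 1.567, -0.134]
wrist_force: [-0.0, -0.2, -0.6]
width: 0.0641
```

{"op": "move_arm", "data": {
  "plan": [
    [[0, 0, 0, 0, 0.65], [0, 0, 0, 0, 0.6], [0, 0, 0, 0, 0.55], [0, 0, 0, 0, 0.5], [0, 0, 0, 0, 0.5], [0, 0, 0, 0, 0.5]]
  ]
}}

```text
t: 12.13
eef_pos: [0.4568, -0.1502, -0.0067]
eef_rot: [0.133, 1.566, -0.134]
wrist_force: [-0.8, 0.3, 5.9]
width: 0.05
```

{"op": "move_arm", "data": {
  "plan": [
    [[0, 0, 0, 0, 0.4], [0, 0, 0, 0, 0.4], [0, 0, 0, 0, 0.4], [0, 0, 0.5, 0, 0.4], [0, 0, 1, 0, 0.4], [0, 0, 2, 0, 0.4], [0, 0, 4, 0, 0.4], [0, 0, 4, 0, 0.4], [0, 0, 4, 0, 0.4]]
  ]
}}

```text
t: 12.88
eef_pos: [0.4575, -0.1505, 0.0339]
eef_rot: [0.133, 1.564, -0.134]
wrist_force: [-0.7, -0.5, -1.8]
width: 0.0499
```

```bash
python3 - <<'E'
from h import *
print(*jaw())
b=cam("side")["image"][125:215,230:350]
B=cv2.resize(b,(720,540),interpolation=cv2.INTER_CUBIC)
cv2.imwrite("pics/g4.png",B[:,:,::-1])
E
```

```text
12.8833 [ 0.4575 -0.1505  0.0339] 80.24546938454124 [ 0.0028 -0.0009 -1.    ] 0.049870458270331715 [-0.6513 -0.4518 -1.7609] [-0.3178  0.119  -0.4827  0.9662 -0.     -0.1476]
```

View pics/g4.png

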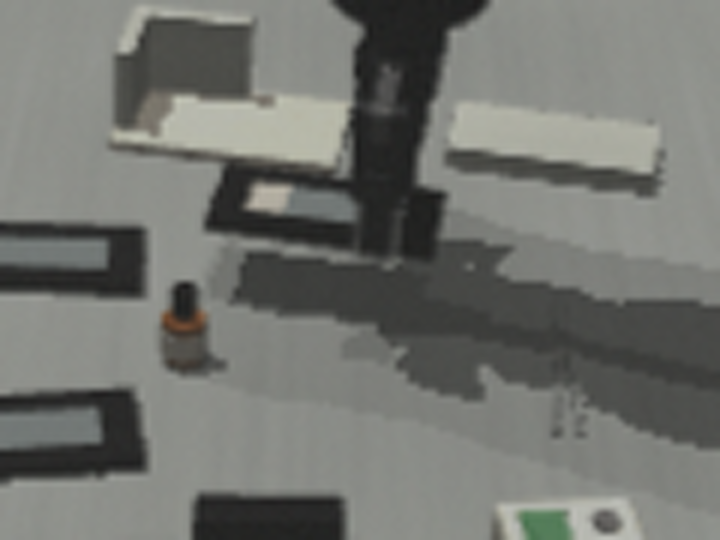

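{"op": "move_arm", "data": {
  "plan": [
    [[0, 0, 4, 0, 0.4], [0, -3, 4, 0, 0.4], [4.5, -14.5, 4, 2.9, 0.4], [4.5, -14.5, 4, 2.9, 0.4], [4.5, -14.5, 4, 2.9, 0.4], [4.5, -14.5, 4, 2.9, 0.4], [4.5, -14.5, 4, 2.9, 0.4], [4.5, -14.5, 2, 2.9, 0.4], [4.5, -14.5, 0, 2.9, 0.4], [4.5, -14.5, 0, 2.9, 0.4]]
  ]
}}

```text
t: 13.77
eef_pos: [0.4983, -0.2926, 0.0281]
eef_rot: [0.096, 1.575, -0.091]
wrist_force: [-0.6, 0.4, -2.2]
width: 0.0499
```

{"op": "move_arm", "data": {
  "plan": [
    [[0, 0, -1.5, 0, 0.4], [0, 0, -2.5, 0, 0.4], [0, 0, -2.9, 0, 0.4], [0, 0, -3.1, 0, 0.4], [0, 0, -3.1, 0, 0.4]]
  ]
}}

```text
t: 14.18
eef_pos: [0.5012, -0.2947, 0.0015]
eef_rot: [0.094, 1.569, -0.093]
wrist_force: [0.8, 0.1, -1.5]
width: 0.0501
```

```bash
python3 - <<'E'
from h import *
print(*jaw())
d=cam("side")
b=d["image"][100:190,210:330]
B=cv2.resize(b,(720,540),interpolation=cv2.INTER_CUBIC)
cv2.imwrite("pics/g5.png",B[:,:,::-1])
for o in env.trace("side","carrier1"):
    q=rect(d,o["region"],.015); print(round(o["p"],2),o["location"],q)
E
```

```text
14.1833 [ 0.5012 -0.2947  0.0015] 83.16937207014338 [-0.0005  0.0003 -1.    ] 0.05005989470557839 [ 0.7601  0.1298 -1.4703] [-0.5316  0.3228 -0.2998  0.9488  0.     -0.4124]
0.8 [197.1, 234.8] [  0.6228  -0.0038 110.0781  60.5887  10.2321]
0.73 [166.7, 237.0] [  0.6324  -0.1495 109.8453  64.7055   4.7351]
0.53 [144.2, 267.5] [  0.5305  -0.2942 112.536   63.6967  -3.6726]
```

View pics/g5.png

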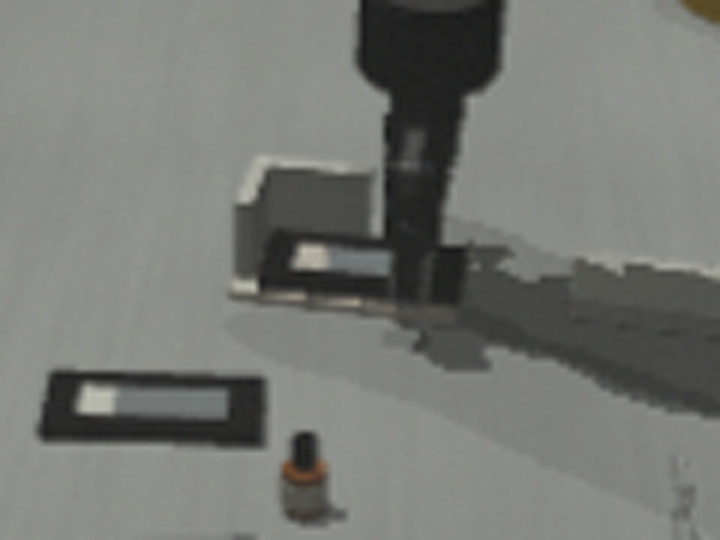

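{"op": "move_arm", "data": {
  "plan": [
    [[0.2, 0, 0, 0, 0.4], [0.3, 0, 0, 0, 0.4], [0.4, -0.05, 0, 0, 0.4], [0.4, -0.05, 0, 0, 0.4], [0.4, -0.05, 0, 0, 0.4]]
  ]
}}

```text
t: 14.7
eef_pos: [0.5046, -0.2954, 0.0014]
eef_rot: [0.094, 1.57, -0.094]
wrist_force: [-5.0, 0.2, 0.9]
width: 0.0503
```

{"op": "move_arm", "data": {
  "plan": [
    [[0.1, 0, 0, 0, 0.4], [0.2, 0, 0, 0, 0.4], [0.2, 0, 0, 0, 0.4], [0.2, 0, 0, 0, 0.4]]
  ]
}}

```text
t: 15.03
eef_pos: [0.5048, -0.2952, 0.0008]
eef_rot: [0.095, 1.574, -0.094]
wrist_force: [-9.4, 2.4, 2.4]
width: 0.0501
```

{"op": "move_arm", "data": {
  "plan": [
    [[0, -0.1, 0, 0, 0.4], [0, -0.2, 0, 0, 0.4], [-0.1, -0.3, 0, 0, 0.4], [-0.1, -0.3, 0, 0, 0.4], [-0.1, -0.3, 0, 0, 0.4]]
  ]
}}

```text
t: 15.45
eef_pos: [0.5044, -0.2972, 0.0006]
eef_rot: [0.096, 1.573, -0.092]
wrist_force: [-7.2, 4.7, -0.5]
width: 0.05
```

{"op": "move_arm", "data": {
  "plan": [
    [[-0.05, -0.1, 0, 0, 0.4], [-0.05, -0.15, 0, 0, 0.4], [-0.05, -0.2, 0, 0, 0.4], [-0.05, -0.2, 0, 0, 0.4]]
  ]
}}

```text
t: 15.78
eef_pos: [0.5041, -0.2988, 0.0006]
eef_rot: [0.096, 1.572, -0.091]
wrist_force: [-5.4, 6.0, -0.0]
width: 0.0502
```

{"op": "move_arm", "data": {
  "plan": [
    [[0, 0, -0.1, 0, 0.4], [0, 0, -0.2, 0, 0.4], [0, 0, -0.2, 0, 0.4], [0, 0, -0.2, 0, 0.4]]
  ]
}}

```text
t: 16.12
eef_pos: [0.5042, -0.2989, -0.0005]
eef_rot: [0.096, 1.572, -0.091]
wrist_force: [-7.7, 6.8, 6.5]
width: 0.0502
```

{"op": "move_arm", "data": {
  "plan": [
    [[0, 0, 0, 0, 0.6], [0, 0, 0, 0, 0.75], [0, 0, 0, 0, 0.75], [0, 0, 0, 0, 0.75], [0, 0, 1, 0, 0.75], [0, 0, 5, 0, 0.75], [0, 0, 8, 0, 0.75], [0, 0, 8, 0, 0.75]]
  ]
}}

```text
t: 16.78
eef_pos: [0.5094, -0.3027, 0.0871]
eef_rot: [0.09, 1.559, -0.098]
wrist_force: [1.9, -0.8, 0.5]
width: 0.064
```

{"op": "move_arm", "data": {
  "plan": [
    [[9.8, 13.6, 0, 10.05, 0.75], [9.8, 13.6, 0, 10.05, 0.75], [9.8, 13.6, 0, 10.05, 0.75], [9.8, 13.6, 0, 10.05, 0.75], [9.8, 13.6, 0, 10.05, 0.75], [9.8, 13.6, 0, 10.05, 0.75], [9.8, 13.6, 0, 10.05, 0.75]]
  ]
}}

```text
t: 17.37
eef_pos: [0.604, -0.1645, 0.0798]
eef_rot: [-0.045, 1.57, 0.044]
wrist_force: [-0.6, 0.1, -0.2]
width: 0.064
```

```bash
cat >>h.py <<'E'
def find(name,boxes,q0):
    V=[]
    for n in("top","side"):
        d=cam(n); s=sil(d,boxes,q0)>.5; T=env.trace(n,name)
        if not T: print(n,"none"); continue
        o=max(T,key=lambda o:(o["region"]&s).sum()/(o["region"]|s).sum())
        print(n,name,round(o["p"],2),*fit([(d,o["region"])],boxes,q0))
def jigf(x,y):
    a=np.radians(-6.85); d=np.array([x-.5335,y+.3032]); return 1000*np.array([[np.cos(a),np.sin(a)],[-np.sin(a),np.cos(a)]])@d
E
python3 - <<'E'
from h import *
print(*jaw())
find("carrier1",PL(8,6),(.5335,-.3032,-.12))
E
```

```text
17.3667 [ 0.604  -0.1645  0.0798] 93.24608985800651 [ 0.0003 -0.0004 -1.    ] 0.06403147568759823 [-0.6177  0.074  -0.2049] [-0.2658  0.3503 -0.0788  1.1413 -0.0003 -0.3224]
top carrier1 0.72 [  0.6875  -0.1538 -32.1149] 2.831043956043956
side carrier1 0.77 [ 0.5318 -0.3042 -7.6031] 0.09654329608938547
```

{"op": "move_arm", "data": {
  "plan": [
    [[0, 0, -4, 0, 0.75], [0, 0, -7, 0, 0.75], [0, 0, -8, 0, 0.75], [0, 0, -8.4, 0, 0.75], [0, 0, -8.7, 0, 0.75], [0, 0, -8.7, 0, 0.75], [0, 0, -8.7, 0, 0.75]]
  ]
}}

```text
t: 18.15
eef_pos: [0.605, -0.1651, -0.0058]
eef_rot: [-0.044, 1.568, 0.043]
wrist_force: [0.2, 0.5, 0.8]
width: 0.0644
```

{"op": "move_arm", "data": {
  "plan": [
    [[0, 0, 0, 0, 0.65], [0, 0, 0, 0, 0.6], [0, 0, 0, 0, 0.5], [0, 0, 0, 0, 0.4], [0, 0, 0, 0, 0.4], [0, 0, 0, 0, 0.4]]
  ]
}}

```text
t: 18.65
eef_pos: [0.605, -0.1648, -0.0053]
eef_rot: [-0.045, 1.567, 0.043]
wrist_force: [-1.7, 0.7, 6.7]
width: 0.0499
```

{"op": "move_arm", "data": {
  "plan": [
    [[0, 0, 0.5, 0, 0.4], [0, 0, 1.5, 0, 0.4], [0, 0, 4, 0, 0.4], [0, 0, 8, 0, 0.4], [0, 0, 8, 0, 0.4], [0, 0, 8, 0, 0.4]]
  ]
}}

```text
t: 19.15
eef_pos: [0.606, -0.1651, 0.0764]
eef_rot: [-0.045, 1.564, 0.042]
wrist_force: [0.2, -0.4, -1.2]
width: 0.0499
```

{"op": "move_arm", "data": {
  "plan": [
    [[-10.3, -13, 0, -10.1, 0.4], [-10.3, -13, 0, -10.1, 0.4], [-10.3, -13, 0, -10.1, 0.4], [-10.3, -13, 0, -10.1, 0.4], [-10.3, -13, 0, -10.1, 0.4], [-10.3, -13, 0, -10.1, 0.4], [-10.3, -13, 0, -10.1, 0.4], [-10.3, -13, -2.5, -10.1, 0.4], [-10.3, -13, -4, -10.1, 0.4], [-10.3, -13, -5, -10.1, 0.4]]
  ]
}}

```text
t: 19.98
eef_pos: [0.5008, -0.2929, 0.0206]
eef_rot: [0.094, 1.571, -0.092]
wrist_force: [-0.4, 0.1, -0.3]
width: 0.0497
```

{"op": "move_arm", "data": {
  "plan": [
    [[0, 0, -0.5, 0, 0.4], [0, 0, -1, 0, 0.4], [0, 0, -1.2, 0, 0.4], [0, 0, -1.2, 0, 0.4]]
  ]
}}

```text
t: 20.32
eef_pos: [0.5012, -0.2944, 0.0105]
eef_rot: [0.094, 1.569, -0.094]
wrist_force: [0.0, 0.4, -0.3]
width: 0.0498
```

```bash
python3 - <<'E'
from h import *
print(*jaw())
d=cam("side")
b=d["image"][100:190,210:330]
cv2.imwrite("pics/g6.png",cv2.resize(b,(720,540),interpolation=cv2.INTER_CUBIC)[:,:,::-1])
find("carrier1",PL(8,17),(.5305,-.298,-.12))
E
```

```text
20.3167 [ 0.5012 -0.2944  0.0105] 83.1293069438665 [ 0.0001 -0.     -1.    ] 0.049796375266286684 [ 0.0146  0.4328 -0.2788] [-0.5311  0.3148 -0.2893  0.9667 -0.     -0.4112]
top carrier1 0.84 [ 0.5297 -0.2979 -8.7407] 0.9661082474226804
side carrier1 0.76 [ 0.5295 -0.2977 -6.3022] 0.4109555984555985
```

View pics/g6.png

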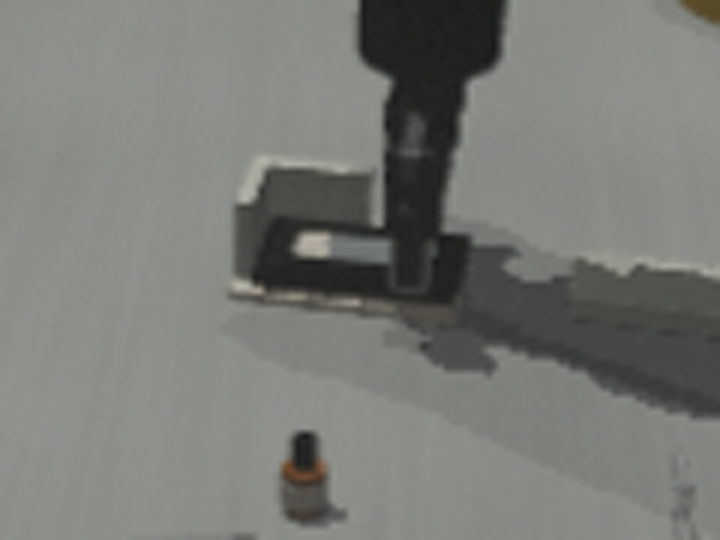

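{"op": "move_arm", "data": {
  "plan": [
    [[0.2, 0, 0, 0, 0.4], [0.3, -0.05, 0, 0, 0.4], [0.4, -0.05, 0, 0, 0.4], [0.5, -0.05, 0, 0, 0.4], [0.55, -0.05, 0, 0, 0.4], [0.55, -0.05, 0, 0, 0.4]]
  ]
}}

```text
t: 21.07
eef_pos: [0.5055, -0.2951, 0.0102]
eef_rot: [0.095, 1.571, -0.095]
wrist_force: [-3.9, -0.1, -0.0]
width: 0.0502
```

{"op": "move_arm", "data": {
  "plan": [
    [[0, -0.2, 0, 0, 0.4], [0, -0.3, 0, 0, 0.4], [0, -0.4, 0, 0, 0.4], [0, -0.5, 0, 0, 0.4], [0, -0.5, 0, 0, 0.4]]
  ]
}}

```text
t: 21.48
eef_pos: [0.505, -0.2985, 0.0097]
eef_rot: [0.097, 1.571, -0.091]
wrist_force: [-3.9, 2.8, 0.7]
width: 0.0502
```

{"op": "move_arm", "data": {
  "plan": [
    [[0.05, -0.1, 0, 0, 0.4], [0.05, -0.1, 0, 0, 0.4], [0.05, -0.1, -0.15, 0, 0.4], [0.05, -0.1, -0.3, 0, 0.4], [0.05, -0.1, -0.4, 0, 0.4], [0.05, -0.1, -0.4, 0, 0.4]]
  ]
}}

```text
t: 21.98
eef_pos: [0.5051, -0.2987, 0.0086]
eef_rot: [0.097, 1.571, -0.091]
wrist_force: [-13.4, 12.1, 23.3]
width: 0.0498
```

{"op": "move_arm", "data": {
  "plan": [
    [[0, 0, 0, 0, 0.6], [0, 0, 0, 0, 0.75], [0, 0, 0, 0, 0.75], [0, 0, 0, 0, 0.75], [0, 0, 1, 0, 0.75], [0, 0, 5, 0, 0.75], [0, 0, 7.4, 0, 0.75], [0, 0, 7.4, 0, 0.75], [0, 0, 7.4, 0, 0.75]]
  ]
}}

```text
t: 22.73
eef_pos: [0.5084, -0.3021, 0.083]
eef_rot: [0.093, 1.565, -0.096]
wrist_force: [0.0, 0.7, -0.3]
width: 0.0639
```

{"op": "move_arm", "data": {
  "plan": [
    [[8.9, 27.8, 0, 17, 0.75], [8.9, 27.8, 0, 17, 0.75], [8.9, 27.8, 0, 17, 0.75], [8.9, 27.8, 0, 17, 0.75], [8.9, 27.8, 0, 17, 0.75], [8.9, 27.8, 0, 17, 0.75], [8.9, 27.8, 0, 17, 0.75], [8.9, 27.8, 0, 17, 0.75], [8.9, 27.8, 0, 17, 0.75], [8.9, 27.8, 0, 17, 0.75]]
  ]
}}

```text
t: 23.57
eef_pos: [0.5952, -0.023, 0.0795]
eef_rot: [-0.139, 1.568, 0.139]
wrist_force: [-0.0, -0.4, -0.1]
width: 0.0639
```

```bash
python3 - <<'E'
from h import *
print(*jaw())
find("carrier1",PL(16,6),(.5335,-.3032,-.12))
find("carrier1",PL(8),(.624,-.018,.17))
E
```

```text
23.5667 [ 0.5952 -0.023   0.0795] 100.14481091890916 [-0.0018 -0.0003 -1.    ] 0.06390643717988477 [-0.0415 -0.3846 -0.0978] [-0.0385  0.297  -0.1533  1.1224 -0.0004 -0.2155]
top carrier1 0.95 [ 0.5331 -0.3042 -7.0487] 0.06662087912087912
side carrier1 0.74 [ 0.5332 -0.3108 -6.627 ] 0.18732244318181818
top carrier1 0.67 [ 0.6372 -0.0122  7.6631] 2.0050270108043216
side carrier1 0.69 [ 0.6246 -0.0166 10.7366] 0.07510869565217392
```

{"op": "move_arm", "data": {
  "plan": [
    [[0, 0.05, -4, 0, 0.75], [0, 0.05, -7, 0, 0.75], [0, 0.05, -8, 0, 0.75], [0, 0.05, -8.4, 0, 0.75], [0, 0.05, -8.75, 0, 0.75], [0, 0.05, -8.75, 0, 0.75], [0, 0.05, -8.75, 0, 0.75]]
  ]
}}

```text
t: 24.55
eef_pos: [0.597, -0.0227, -0.0054]
eef_rot: [-0.139, 1.564, 0.138]
wrist_force: [0.7, 0.0, 0.1]
width: 0.0645
```

{"op": "move_arm", "data": {
  "plan": [
    [[0, 0, 0, 0, 0.65], [0, 0, 0, 0, 0.6], [0, 0, 0, 0, 0.5], [0, 0, 0, 0, 0.4], [0, 0, 0, 0, 0.4], [0, 0, 0, 0, 0.4]]
  ]
}}

```text
t: 25.05
eef_pos: [0.597, -0.0226, -0.0049]
eef_rot: [-0.139, 1.563, 0.138]
wrist_force: [-1.5, 1.5, 7.8]
width: 0.0498
```

{"op": "move_arm", "data": {
  "plan": [
    [[0, 0, 0.5, 0, 0.4], [0, 0, 1.5, 0, 0.4], [0, 0, 4, 0, 0.4], [0, 0, 8, 0, 0.4], [0, 0, 8, 0, 0.4], [0, 0, 8, 0, 0.4]]
  ]
}}

```text
t: 25.55
eef_pos: [0.598, -0.0227, 0.0767]
eef_rot: [-0.139, 1.56, 0.138]
wrist_force: [-0.2, 1.2, -1.2]
width: 0.0499
```

{"op": "move_arm", "data": {
  "plan": [
    [[-9.5, -27.2, 0, -17, 0.4], [-9.5, -27.2, 0, -17, 0.4], [-9.5, -27.2, 0, -17, 0.4], [-9.5, -27.2, 0, -17, 0.4], [-9.5, -27.2, 0, -17, 0.4], [-9.5, -27.2, 0, -17, 0.4], [-9.5, -27.2, 0, -17, 0.4], [-9.5, -27.2, 0, -17, 0.4], [-9.5, -27.2, -1, -17, 0.4], [-9.5, -27.2, -3, -17, 0.4]]
  ]
}}

```text
t: 26.38
eef_pos: [0.5019, -0.2952, 0.0439]
eef_rot: [0.095, 1.566, -0.096]
wrist_force: [1.4, 0.7, -1.2]
width: 0.0499
```

{"op": "move_arm", "data": {
  "plan": [
    [[0, 0, -1.0, 0, 0.4], [0, 0, -2, 0, 0.4], [0, 0, -2.4, 0, 0.4], [0, 0, -2.4, 0, 0.4], [0, 0, -2.4, 0, 0.4]]
  ]
}}

```text
t: 26.8
eef_pos: [0.5011, -0.2938, 0.0188]
eef_rot: [0.094, 1.569, -0.093]
wrist_force: [0.3, 0.5, -0.6]
width: 0.0499
```

{"op": "move_arm", "data": {
  "plan": [
    [[0.2, 0, 0, 0, 0.4], [0.3, -0.05, 0, 0, 0.4], [0.4, -0.05, 0, 0, 0.4], [0.5, -0.05, 0, 0, 0.4], [0.55, -0.05, 0, 0, 0.4], [0.55, -0.05, 0, 0, 0.4]]
  ]
}}

```text
t: 27.3
eef_pos: [0.5055, -0.295, 0.0187]
eef_rot: [0.095, 1.57, -0.095]
wrist_force: [-4.4, 1.1, -0.3]
width: 0.0497
```

Same seating as before.

{"op": "move_arm", "data": {
  "plan": [
    [[0, -0.2, 0, 0, 0.4], [0, -0.3, 0, 0, 0.4], [0, -0.4, 0, 0, 0.4], [0, -0.5, 0, 0, 0.4], [0.05, -0.6, 0, 0, 0.4], [0.05, -0.6, 0, 0, 0.4]]
  ]
}}

```text
t: 27.8
eef_pos: [0.505, -0.2987, 0.0181]
eef_rot: [0.098, 1.572, -0.09]
wrist_force: [-6.2, 7.1, 2.1]
width: 0.0497
```

{"op": "move_arm", "data": {
  "plan": [
    [[0, 0, -0.15, 0, 0.4], [0, 0, -0.25, 0, 0.4], [0, 0, -0.3, 0, 0.4], [0, 0, -0.3, 0, 0.4]]
  ]
}}

```text
t: 28.13
eef_pos: [0.505, -0.2987, 0.0171]
eef_rot: [0.097, 1.571, -0.091]
wrist_force: [-12.5, 10.1, 15.4]
width: 0.0498
```

{"op": "move_arm", "data": {
  "plan": [
    [[0, 0, 0, 0, 0.6], [0, 0, 0, 0, 0.75], [0, 0, 0, 0, 0.75], [0, 0, 0, 0, 0.75], [0, 0, 1, 0, 0.75], [0, 0, 5, 0, 0.75], [0, 0, 6.5, 0, 0.75], [0, 0, 6.5, 0, 0.75], [0, 0, 6.5, 0, 0.75]]
  ]
}}

```text
t: 28.88
eef_pos: [0.508, -0.3019, 0.0828]
eef_rot: [0.093, 1.566, -0.096]
wrist_force: [-0.6, 0.3, 0.3]
width: 0.0641
```

{"op": "move_arm", "data": {
  "plan": [
    [[-17.6, 1.5, 0, -2.5, 0.75], [-17.6, 1.5, 0, -2.5, 0.75], [-17.6, 1.5, 0, -2.5, 0.75], [-17.6, 1.5, 0, -2.5, 0.75], [-17.6, 1.5, 0, -2.5, 0.75], [-17.6, 1.5, 0, -2.5, 0.75], [-17.6, 1.5, 0, -2.5, 0.75]]
  ]
}}

```text
t: 29.47
eef_pos: [0.3307, -0.2863, 0.0807]
eef_rot: [0.13, 1.566, -0.13]
wrist_force: [1.9, 0.3, 0.4]
width: 0.0643
```

```bash
python3 - <<'E'
from h import *
print(*jaw())
find("carrier1",PL(24,6),(.5335,-.3032,-.12))
find("cover",PL(14),(.359,-.29,-.165))
E
```

```text
29.4667 [ 0.3307 -0.2863  0.0807] 80.53391055853372 [ 0.0005 -0.     -1.    ] 0.06430819805735015 [1.9014 0.3456 0.4446] [-0.7137  0.0055 -0.495   1.0699  0.0003 -0.5485]
top carrier1 0.89 [ 0.5331 -0.3052 -6.7687] 0.09385048231511255
side carrier1 0.61 [ 0.5318 -0.326  -9.5099] 0.36602112676056336
top cover 0.61 [  0.3918  -0.2968 -10.0655] 0.497737556561086
side cover 0.69 [ 0.3588 -0.2908 -7.8818] 0.06557125307125307
```

{"op": "move_arm", "data": {
  "plan": [
    [[0, 0, -4, 0, 0.75], [0, 0, -7, 0, 0.75], [0, 0, -8, 0, 0.75], [0, 0, -8.4, 0, 0.75], [0, 0, -8.65, 0, 0.75], [0, 0, -8.65, 0, 0.75], [0, 0, -8.65, 0, 0.75]]
  ]
}}

```text
t: 30.45
eef_pos: [0.3318, -0.2869, -0.0041]
eef_rot: [0.128, 1.565, -0.13]
wrist_force: [0.1, 0.0, -0.0]
width: 0.0634
```

{"op": "move_arm", "data": {
  "plan": [
    [[0, 0, 0, 0, 0.65], [0, 0, 0, 0, 0.6], [0, 0, 0, 0, 0.5], [0, 0, 0, 0, 0.4], [0, 0, 0, 0, 0.4], [0, 0, 0, 0, 0.4]]
  ]
}}

```text
t: 30.95
eef_pos: [0.3317, -0.2865, -0.0038]
eef_rot: [0.128, 1.565, -0.129]
wrist_force: [-1.7, 2.8, 9.5]
width: 0.0506
```

{"op": "move_arm", "data": {
  "plan": [
    [[0, 0, 0.5, 0, 0.4], [0, 0, 1.5, 0, 0.4], [0, 0, 4, 0, 0.4], [0, 0, 8, 0, 0.4], [0, 0, 8, 0, 0.4], [0, 0, 8, 0, 0.4]]
  ]
}}

```text
t: 31.45
eef_pos: [0.3323, -0.2875, 0.0773]
eef_rot: [0.126, 1.563, -0.132]
wrist_force: [-0.6, -0.2, -2.2]
width: 0.05
```

{"op": "move_arm", "data": {
  "plan": [
    [[16.9, -0.8, 0, 2.5, 0.4], [16.9, -0.8, 0, 2.5, 0.4], [16.9, -0.8, 0, 2.5, 0.4], [16.9, -0.8, 0, 2.5, 0.4], [16.9, -0.8, 0, 2.5, 0.4], [16.9, -0.8, 0, 2.5, 0.4], [16.9, -0.8, -1, 2.5, 0.4], [16.9, -0.8, -2, 2.5, 0.4], [16.9, -0.8, -3, 2.5, 0.4], [16.9, -0.8, -3, 2.5, 0.4]]
  ]
}}

```text
t: 32.28
eef_pos: [0.497, -0.2932, 0.0416]
eef_rot: [0.097, 1.573, -0.094]
wrist_force: [-0.6, -0.4, -2.4]
width: 0.0504
```

{"op": "move_arm", "data": {
  "plan": [
    [[0, 0, -1.0, 0, 0.4], [0, 0, -1.5, 0, 0.4], [0, 0, -1.8, 0, 0.4], [0, 0, -1.8, 0, 0.4], [0, 0, -1.8, 0, 0.4]]
  ]
}}

```text
t: 32.7
eef_pos: [0.4999, -0.2942, 0.0267]
eef_rot: [0.095, 1.568, -0.095]
wrist_force: [-0.2, -0.5, -1.4]
width: 0.05
```

{"op": "move_arm", "data": {
  "plan": [
    [[0.2, 0, 0, 0, 0.4], [0.3, -0.05, 0, 0, 0.4], [0.4, -0.05, 0, 0, 0.4], [0.5, -0.05, 0, 0, 0.4], [0.6, -0.05, 0, 0, 0.4], [0.6, -0.05, 0, 0, 0.4]]
  ]
}}

```text
t: 33.2
eef_pos: [0.5057, -0.2946, 0.0264]
eef_rot: [0.095, 1.569, -0.095]
wrist_force: [-1.0, -0.1, -2.1]
width: 0.0501
```

{"op": "move_arm", "data": {
  "plan": [
    [[0.1, 0, 0, 0, 0.4], [0.2, 0, 0, 0, 0.4], [0.25, 0, 0, 0, 0.4], [0.25, 0, 0, 0, 0.4]]
  ]
}}

```text
t: 33.53
eef_pos: [0.5058, -0.2945, 0.0263]
eef_rot: [0.095, 1.573, -0.096]
wrist_force: [-9.9, -0.2, 4.5]
width: 0.0505
```

{"op": "move_arm", "data": {
  "plan": [
    [[0, -0.2, 0, 0, 0.4], [0, -0.3, 0, 0, 0.4], [0, -0.4, 0, 0, 0.4], [0, -0.5, 0, 0, 0.4], [0, -0.6, 0, 0, 0.4], [0, -0.6, 0, 0, 0.4]]
  ]
}}

```text
t: 34.03
eef_pos: [0.5056, -0.2953, 0.0264]
eef_rot: [0.1, 1.574, -0.084]
wrist_force: [-11.2, 18.8, 12.1]
width: 0.0505
```

```bash
python3 - <<'E'
from h import *
print(*jaw())
b=cam("side")["image"][105:170,225:305]; a=cam("top")["image"][160:245,330:430]
cv2.imwrite("pics/g7.png",np.hstack([cv2.resize(b,(400,325),interpolation=cv2.INTER_CUBIC),cv2.resize(a,(382,325),interpolation=cv2.INTER_CUBIC)])[:,:,::-1])
E
```

```text
34.0333 [ 0.5056 -0.2953  0.0264] 83.27327695667746 [-0.0042  0.0102 -0.9999] 0.05050538142106581 [-11.2442  18.8018  12.1265] [-0.532   0.3171 -0.2483  1.0142  0.0067 -0.4147]
```

View pics/g7.png

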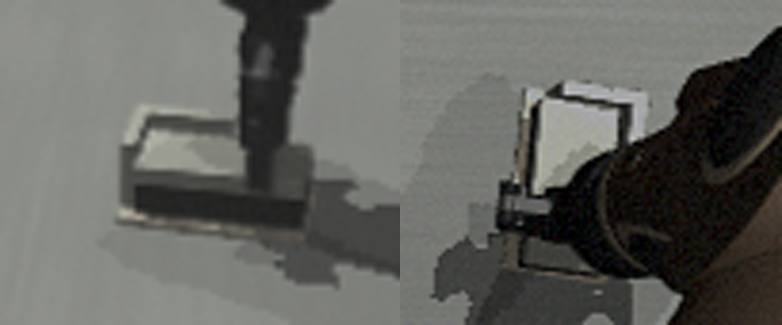

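{"op": "move_arm", "data": {
  "plan": [
    [[0, 0.3, 0, 0, 0.4], [0, 0.3, 0, 0, 0.4], [0, 0.3, -0.2, 0, 0.4], [0, 0.3, -0.2, 0, 0.4], [0, 0.3, -0.2, 0, 0.6], [0, 0.3, -0.2, 0, 0.75], [0, 0.3, -0.2, 0, 0.75], [0, 0.3, -0.2, 0, 0.75], [0, 0.3, 1, 0, 0.75], [0, 0.3, 4, 0, 0.75]]
  ]
}}

```text
t: 34.97
eef_pos: [0.5062, -0.2964, 0.0635]
eef_rot: [0.097, 1.575, -0.092]
wrist_force: [0.6, 0.1, -0.2]
width: 0.0641
```

{"op": "move_arm", "data": {
  "plan": [
    [[-1, 2, 3, 0, 0.75], [-5, 15, 3, 0, 0.75], [-5, 20, 3, 0, 0.75], [-5, 25, 3, 0, 0.75], [-5, 25, 3, 0, 0.75], [-5, 25, 3, 0, 0.75], [-5, 25, 3, 0, 0.75]]
  ]
}}

```text
t: 35.55
eef_pos: [0.4578, -0.0448, 0.0976]
eef_rot: [0.094, 1.568, -0.093]
wrist_force: [0.9, 0.5, 0.2]
width: 0.064
```

```bash
python3 - <<'E'
from h import *
print(*jaw())
find("cover",PL(14,30),(.5335,-.3032,-.12))
find("carrier1",PL(24,6),(.5335,-.3032,-.12))
find("jig",JIG,(.5335,-.3032,-.12))
a=cam("top")["image"][165:240,345:405];b=cam("side")["image"][120:165,232:298]
cv2.imwrite("pics/g8.png",np.hstack([cv2.resize(a,(400,500),interpolation=cv2.INTER_CUBIC),cv2.resize(b,(400,500),interpolation=cv2.INTER_CUBIC)])[:,:,::-1])
E
```

```text
35.55 [ 0.4578 -0.0448  0.0976] 83.17657049214796 [ 0.0013  0.0008 -1.    ] 0.06403402103161132 [0.9429 0.4884 0.2175] [-0.0982  0.0372 -0.4238  1.1086  0.0009  0.0209]
top cover 0.8 [ 0.5336 -0.2997 -6.6168] 0.041391987829614604
side cover 0.72 [ 0.5326 -0.2988 -7.418 ] 0.084764631043257
top none
side carrier1 0.57 [ 0.5306 -0.2947 -4.3966] 5.299050632911392
top jig 0.94 [ 0.5338 -0.3028 -8.2903] 2.375134120171674
side jig 0.7 [ 0.5352 -0.3033 -1.9543] 2.6193181818181817
```

View pics/g8.png

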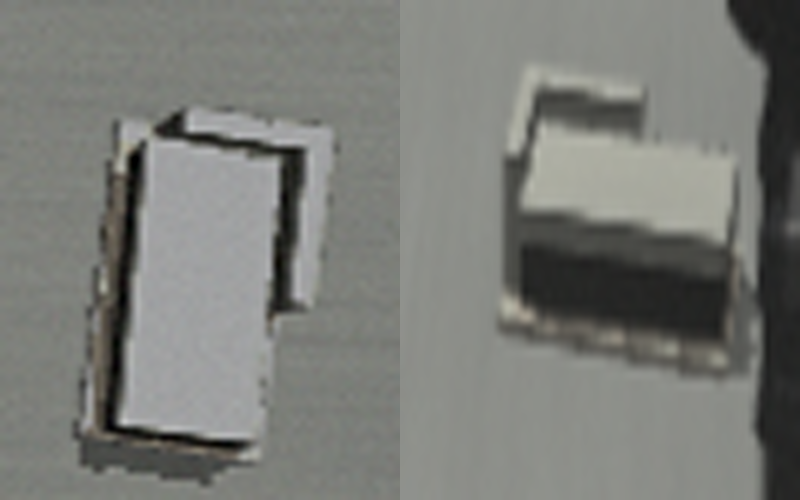

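{"op": "move_arm", "data": {
  "plan": [
    [[4.8, -25, 0, 0, 0.75], [4.8, -25, 0, 0, 0.75], [4.8, -25, 0, 0, 0.75], [4.8, -25, 0, 0, 0.75], [4.8, -25, 0, 0, 0.75], [4.8, -25, 0, 0, 0.75], [4.8, -25, 0, 0, 0.75], [4.8, -25, 0, 0, 0.75], [4.8, -25, 0, 0, 0.75]]
  ]
}}

```text
t: 37.0
eef_pos: [0.5058, -0.2975, 0.096]
eef_rot: [0.096, 1.57, -0.095]
wrist_force: [-0.8, 0.4, 0.3]
width: 0.0641
```

{"op": "move_arm", "data": {
  "plan": [
    [[0, 0, -3, 0, 0.75], [0, 0, -5, 0, 0.75], [0, 0, -6, 0, 0.75], [0, 0, -7, 0, 0.75], [0, 0, -8, 0, 0.75], [0, 0, -9, 0, 0.75], [0, 0, -9.4, 0, 0.75], [0, 0, -9.4, 0, 0.75]]
  ]
}}

```text
t: 37.67
eef_pos: [0.5059, -0.2971, 0.0016]
eef_rot: [0.095, 1.57, -0.094]
wrist_force: [-0.7, -0.0, -0.2]
width: 0.064
```

{"op": "move_arm", "data": {
  "plan": [
    [[0, 0, 0, 0, 0.7], [0, 0, 0, 0, 0.65], [0, 0, 0, 0, 0.6], [0, 0, 0, 0, 0.55], [0, 0, 0, 0, 0.5], [0, 0, 0, 0, 0.5], [0, 0, 0, 0, 0.5]]
  ]
}}

```text
t: 38.25
eef_pos: [0.5065, -0.298, 0.0037]
eef_rot: [0.094, 1.568, -0.095]
wrist_force: [-3.3, 0.9, 5.8]
width: 0.0513
```

{"op": "move_arm", "data": {
  "plan": [
    [[0, -0.1, 0, 0, 0.5], [0, -0.2, 0, 0, 0.5], [0, -0.3, 0, 0, 0.5], [0, -0.3, 0, 0, 0.5]]
  ]
}}

```text
t: 38.58
eef_pos: [0.5064, -0.2983, 0.0038]
eef_rot: [0.097, 1.568, -0.09]
wrist_force: [-3.3, 11.5, 9.7]
width: 0.0515
```

{"op": "move_arm", "data": {
  "plan": [
    [[0.1, -0.1, 0, 0, 0.5], [0.15, -0.15, 0, 0, 0.5], [0.15, -0.15, 0, 0, 0.5], [0.15, -0.15, 0, 0, 0.5]]
  ]
}}

```text
t: 38.92
eef_pos: [0.5064, -0.2983, 0.0038]
eef_rot: [0.098, 1.571, -0.088]
wrist_force: [-7.4, 16.9, 15.7]
width: 0.0518
```

{"op": "move_arm", "data": {
  "plan": [
    [[0, 0, 0, 0, 0.6], [0, 0, 0, 0, 0.7], [0, 0, 0, 0, 0.75], [0, 0.1, 0, 0, 0.75], [0, 0.1, 0, 0, 0.75], [0, 0.1, 2, 0, 0.75], [0, 0.1, 5, 0, 0.75], [0, 0.1, 9.4, 0, 0.75], [0, 0.1, 9.4, 0, 0.75]]
  ]
}}

```text
t: 39.67
eef_pos: [0.5109, -0.3032, 0.1039]
eef_rot: [0.091, 1.56, -0.099]
wrist_force: [1.5, -1.8, 1.1]
width: 0.0641
```

{"op": "move_arm", "data": {
  "plan": [
    [[-1, 3, 0, 0, 0.75], [-2, 10, 0, 0, 0.75], [-4, 25, 0, 0, 0.75], [-4, 30, 0, 0, 0.75], [-4, 35, 0, 0, 0.75], [-4, 35, 0, 0, 0.75], [-4, 35, 0, 0, 0.75], [-4, 35, 0, 0, 0.75], [-4, 35, 0, 0, 0.75]]
  ]
}}

```text
t: 40.42
eef_pos: [0.4676, 0.0515, 0.0968]
eef_rot: [0.094, 1.568, -0.093]
wrist_force: [0.2, -1.4, -0.7]
width: 0.0639
```

```bash
python3 - <<'E'
from h import *
print(*jaw())
find("cover",PL(14,30),(.5335,-.3032,-.12))
for n in("top","side"):
    d=cam(n)
    for o in env.trace(n,"carrier1"): print(n,o["p"],o["location"],o["region"].sum())
a=cam("top")["image"][165:240,345:405];b=cam("side")["image"][120:165,232:298]
cv2.imwrite("pics/g9.png",np.hstack([cv2.resize(a,(400,500),interpolation=cv2.INTER_CUBIC),cv2.resize(b,(400,500),interpolation=cv2.INTER_CUBIC)])[:,:,::-1])
E
```

```text
40.4167 [0.4676 0.0515 0.0968] 83.15791037273273 [ 0.0012  0.0007 -1.    ] 0.06386767062254041 [ 0.2202 -1.4055 -0.7131] [ 0.1094  0.057  -0.4048  1.1078  0.0005  0.2288]
top cover 0.87 [ 0.5319 -0.3022 -4.1799] 0.055570083682008366
side cover 0.52 [ 0.5384 -0.3019 -2.4846] 0.28125
side 0.71 [276.0, 290.8] 187
side 0.61 [144.0, 281.0] 9
side 0.41 [146.9, 268.4] 62
```

View pics/g9.png

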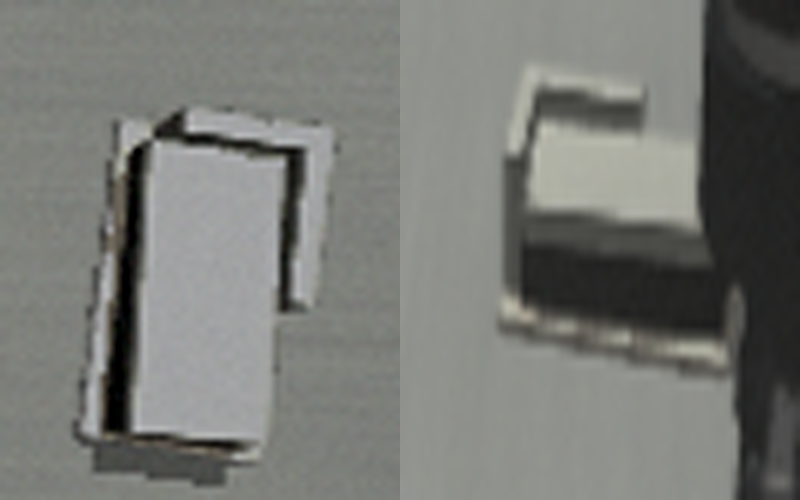

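{"op": "move_arm", "data": {
  "plan": [
    [[5, -15, 0, -60, 0], [5, -15, 0, -60, 0], [5, -15, 0, -60, 0], [5, -15, 0, -60, 0], [5, -15, 0, -60, 0], [5, -15, 0, -60, 0], [5, -15, 0, -60, 0], [5, -15, 0, -60, 0], [5, -15, 0, -60, 0], [5, -15, 0, -60, 0]]
  ]
}}

```text
t: 41.75
eef_pos: [0.5176, -0.102, 0.0964]
eef_rot: [0.909, 1.373, -0.91]
wrist_force: [-0.2, -0.3, 0.3]
width: 0.0001
```

{"op": "move_arm", "data": {
  "plan": [
    [[4.6, -15.8, 0, -30, 0], [4.6, -15.8, 0, -30, 0], [4.6, -15.8, 0, -30, 0], [4.6, -15.8, 0, -30, 0], [4.6, -15.8, 0, -30, 0], [4.6, -15.8, 0, -30, 0], [4.6, -15.8, -4, -30, 0], [4.6, -15.8, -6, -30, 0], [4.6, -15.8, -7, -30, 0], [4.6, -15.8, -7, -30, 0]]
  ]
}}

```text
t: 42.58
eef_pos: [0.5618, -0.2576, 0.0239]
eef_rot: [1.295, 1.156, -1.298]
wrist_force: [-0.2, -0.3, -0.3]
width: 0.0
```

{"op": "move_arm", "data": {
  "plan": [
    [[0, 0, -0.5, 0, 0], [0, 0, -1, 0, 0], [0, 0, -1.1, 0, 0], [0, 0, -1.1, 0, 0]]
  ]
}}

```text
t: 42.92
eef_pos: [0.5642, -0.2591, 0.0162]
eef_rot: [1.297, 1.149, -1.296]
wrist_force: [0.9, 0.4, -0.1]
width: 0.0002
```

{"op": "move_arm", "data": {
  "plan": [
    [[-0.05, -0.4, 0, 0, 0], [-0.1, -0.7, 0, 0, 0], [-0.1, -0.9, 0, 0, 0], [-0.1, -0.9, 0, 0, 0], [-0.1, -0.9, 0, 0, 0]]
  ]
}}

```text
t: 43.33
eef_pos: [0.5638, -0.2676, 0.0163]
eef_rot: [1.3, 1.15, -1.294]
wrist_force: [1.6, 4.2, 1.9]
width: 0.0
```

{"op": "move_arm", "data": {
  "plan": [
    [[0, -0.1, 0, 0, 0], [0, -0.2, 0, 0, 0], [0, -0.3, 0, 0, 0], [0, -0.3, 0, 0, 0]]
  ]
}}

```text
t: 43.67
eef_pos: [0.5648, -0.2683, 0.0163]
eef_rot: [1.303, 1.153, -1.29]
wrist_force: [3.9, 12.3, 2.8]
width: -0.0001
```

{"op": "move_arm", "data": {
  "plan": [
    [[0, -0.1, 0, 0, 0], [-0.1, -0.2, 0, 0, 0], [-0.1, -0.3, 0, 0, 0], [-0.1, -0.3, 0, 0, 0]]
  ]
}}

```text
t: 44.0
eef_pos: [0.5651, -0.2685, 0.0164]
eef_rot: [1.306, 1.156, -1.284]
wrist_force: [10.0, 21.6, 2.6]
width: -0.0001
```

{"op": "move_arm", "data": {
  "plan": [
    [[0.2, 1, 0, 0, 0], [0.3, 2.5, 0, 0, 0], [0.3, 2.5, 3, 0, 0], [0.3, 2.5, 7, 0, 0], [-5, 10, 8, 0, 0], [-10, 15, 8, 0, 0], [-10, 20, 8, 0, 0], [-10, 26, 8, 0, 0], [-10, 26, 8, 0, 0], [-10, 26, 8, 0, 0]]
  ]
}}

```text
t: 44.83
eef_pos: [0.4634, -0.0238, 0.0956]
eef_rot: [1.298, 1.148, -1.298]
wrist_force: [0.9, 0.3, -0.0]
width: 0.0001
```

```bash
python3 - <<'E'
from h import *
print(*jaw())
find("cover",PL(14,30),(.5335,-.3032,-.12))
# residual-based carrier check: dark pixels in top & side silhouettes of stack below cover
for n in("top","side"):
    d=cam(n); im=d["image"].astype(int).sum(2)
    s=cv2.dilate((sil(d,PL(38,6),(.5335,-.3032,-.12))>.3).astype(np.uint8),np.ones((7,7)))
    print(n,(s>0).sum())
    np.save(f"pics/{n}.npy",d["image"])
a=np.load("pics/top.npy")[165:240,345:405];b=np.load("pics/side.npy")[120:165,232:298]
cv2.imwrite("pics/g10.png",np.hstack([cv2.resize(a,(400,500),interpolation=cv2.INTER_CUBIC),cv2.resize(b,(400,500),interpolation=cv2.INTER_CUBIC)])[:,:,::-1])
E
```

```text
44.8333 [ 0.4634 -0.0238  0.0956] -6.988451470714508 [ 0.0008 -0.0006 -1.    ] 0.00012633955745461177 [ 0.8978  0.3117 -0.0057] [-0.0511  0.046  -0.419   1.1049 -0.0006  1.6417]
top cover 0.63 [ 0.5307 -0.3035 -6.5085] 0.050375
side cover 0.69 [ 0.5355 -0.3047 -1.9941] 0.6388608870967742
top 1628
side 1020
```

View pics/g10.png

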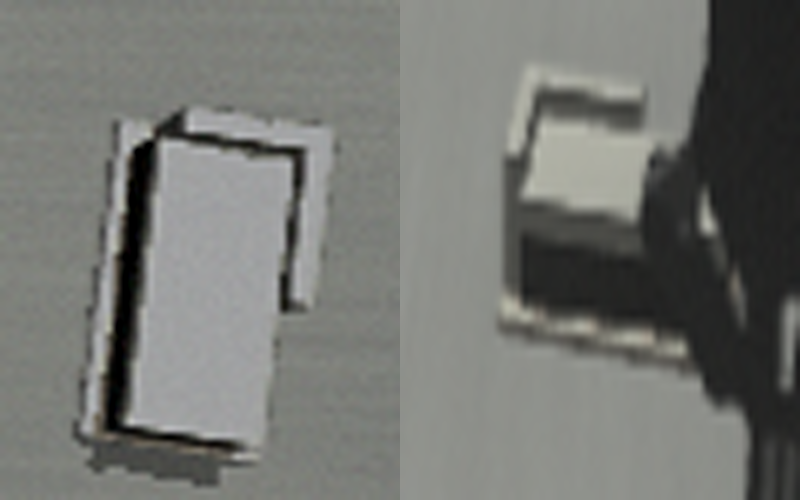

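{"op": "move_arm", "data": {
  "plan": [
    [[-0.7, -14, 0, 60, 0], [-0.7, -14, 0, 60, 0], [-0.7, -14, 0, 60, 0], [-0.7, -14, 0, 60, 0], [-0.7, -14, 0, 60, 0], [-0.7, -14, 0, 60, 0], [-0.7, -14, 0, 60, 0], [-0.7, -14, 0, 60, 0], [-0.7, -14, 0, 60, 0], [-0.7, -14, 0, 60, 0]]
  ]
}}

```text
t: 45.97
eef_pos: [0.4574, -0.167, 0.095]
eef_rot: [0.505, 1.512, -0.505]
wrist_force: [0.1, -0.3, 0.3]
width: -0.0002
```

{"op": "move_arm", "data": {
  "plan": [
    [[0, -14, 0, 30, 0], [0, -14, 0, 30, 0], [0, -14, 0, 30, 0], [0, -14, 0, 30, 0], [0, -14, 0, 30, 0], [0, -14, -4, 30, 0], [0, -14, -7, 30, 0], [0, -14, -8, 30, 0], [0, -14, -8, 30, 0], [0, -14, -8, 30, 0]]
  ]
}}

```text
t: 46.8
eef_pos: [0.4574, -0.3056, 0.0155]
eef_rot: [0.097, 1.57, -0.096]
wrist_force: [0.2, -0.2, 0.7]
width: 0.0001
```

{"op": "move_arm", "data": {
  "plan": [
    [[0, 0, -0.4, 0, 0], [0, 0, -0.8, 0, 0], [0, 0, -1, 0, 0], [0, 0, -1, 0, 0]]
  ]
}}

```text
t: 47.13
eef_pos: [0.458, -0.3052, 0.0057]
eef_rot: [0.094, 1.568, -0.095]
wrist_force: [-0.3, 0.5, -0.9]
width: 0.0001
```

{"op": "move_arm", "data": {
  "plan": [
    [[0, 0.2, 0.7, 0, 0], [0, 0.2, 0.7, 0, 0], [0.3, 0.2, 0.7, 0, 0], [0.5, 0.1, 0.7, 0, 0], [0.6, 0.1, 0.7, 0, 0], [0.6, 0.1, 0.7, 0, 0]]
  ]
}}

```text
t: 47.63
eef_pos: [0.464, -0.3042, 0.0123]
eef_rot: [0.094, 1.569, -0.095]
wrist_force: [-0.3, -0.6, -0.2]
width: 0.0
```

{"op": "move_arm", "data": {
  "plan": [
    [[0.1, 0, 0, 0, 0], [0.2, 0, 0, 0, 0], [0.3, 0, 0, 0, 0], [0.3, 0, 0, 0, 0]]
  ]
}}

```text
t: 47.97
eef_pos: [0.4655, -0.3041, 0.0121]
eef_rot: [0.095, 1.571, -0.095]
wrist_force: [-4.4, -0.8, 3.1]
width: 0.0
```

{"op": "move_arm", "data": {
  "plan": [
    [[0.1, 0, 0, 0, 0], [0.2, 0, 0, 0, 0], [0.3, 0, 0, 0, 0], [0.3, 0, 0, 0, 0]]
  ]
}}

```text
t: 48.3
eef_pos: [0.4655, -0.3041, 0.0121]
eef_rot: [0.095, 1.577, -0.097]
wrist_force: [-15.2, -0.6, 10.5]
width: -0.0002
```

{"op": "move_arm", "data": {
  "plan": [
    [[-1, 0, 0, 0, 0], [-3, 0, 0, 0, 0], [-3, 0, 3, 0, 0.5], [-3, 0, 7, 0, 0.5], [-3, 0, 9, 0, 0.5], [1, 10, 9, 10.9, 0.5], [4, 20, 9, 10.9, 0.5], [4, 20, 9, 10.9, 0.5], [4, 20, 9, 10.9, 0.5], [4, 20, 9, 10.9, 0.5]]
  ]
}}

```text
t: 49.13
eef_pos: [0.5089, -0.1058, 0.1025]
eef_rot: [-0.054, 1.569, 0.054]
wrist_force: [0.7, 0.7, -0.5]
width: 0.043
```

```bash
python3 - <<'E'
from h import *
print(*jaw())
find("cover",PL(14,30),(.5335,-.3032,-.12))
find("straightedge",SE,(.510,.089,.07))
for n in("top","side"):
    d=cam(n)
    for o in env.trace(n,"pot1"):
        if o["p"]>.3: print(n,o["p"],o["location"],w(d,[o["location"][::-1]],.022 if n=="top" else .015))
E
```

```text
49.1333 [ 0.5089 -0.1058  0.1025] 93.95805051072777 [ 0.0013  0.0003 -1.    ] 0.04298732043847018 [ 0.6661  0.6569 -0.5115] [-0.2054  0.1449 -0.2931  1.1315  0.0005 -0.2744]
top cover 0.7 [ 0.5335 -0.3038 -6.1909] 1.8845461095100864
side cover 0.49 [ 0.5428 -0.3085  1.2378] 1.0673828125
top straightedge 0.58 [0.5103 0.0887 3.656 ] 0.06605538922155689
side straightedge 0.73 [0.5094 0.0861 5.7385] 0.057435440783615316
top 0.63 [227.5, 164.6] [[0.4707 0.235 ]]
top 0.46 [220.9, 138.9] [[0.4859 0.3027]]
top 0.44 [204.8, 133.7] [[0.5274 0.3189]]
top 0.41 [212.3, 180.6] [[0.5109 0.1956]]
side 0.8 [309.3, 255.8] [[0.5388 0.3344]]
side 0.76 [301.9, 285.4] [[0.4817 0.3132]]
side 0.62 [260.9, 271.3] [[0.5123 0.2108]]
side 0.61 [276.2, 294.3] [[0.4628 0.2488]]
side 0.57 [280.7, 266.5] [[0.5208 0.2651]]
```

{"op": "move_arm", "data": {
  "plan": [
    [[0, 19.2, 0, 0, 0.5], [0, 19.2, 0, 0, 0.5], [0, 19.2, 0, 0, 0.5], [0, 19.2, 0, 0, 0.5], [0, 19.2, 0, 0, 0.5], [0, 19.2, 0, 0, 0.5], [0, 19.2, -2, 0, 0.5], [0, 19.2, -4, 0, 0.5], [0, 19.2, -5, 0, 0.5]]
  ]
}}

```text
t: 50.48
eef_pos: [0.5076, 0.0837, 0.0504]
eef_rot: [-0.055, 1.572, 0.054]
wrist_force: [-0.4, -0.6, 0.0]
width: 0.0427
```

{"op": "move_arm", "data": {
  "plan": [
    [[0, 0, -0.7, 0, 0.5], [0, 0, -1.4, 0, 0.5], [0, 0, -1.4, 0, 0.5], [0, 0, -1.4, 0, 0.3], [0, 0, -1.4, 0, 0.15], [0, 0, -1.4, 0, 0.05], [0, 0, -1.4, 0, 0.05], [0, 0, -1.4, 0, 0.05], [0, 0, -1.4, 0, 0.05]]
  ]
}}

```text
t: 51.23
eef_pos: [0.5092, 0.0845, 0.0392]
eef_rot: [-0.055, 1.568, 0.055]
wrist_force: [0.4, 0.6, 5.1]
width: 0.0147
```

{"op": "move_arm", "data": {
  "plan": [
    [[0, 0, 0.5, 0, 0.05], [0, 0, 2, 0, 0.05], [0, 0, 5, 0, 0.05], [0, 0, 5, 0, 0.05], [0, 0, 5, 0, 0.05]]
  ]
}}

```text
t: 51.65
eef_pos: [0.5093, 0.0845, 0.0894]
eef_rot: [-0.055, 1.568, 0.055]
wrist_force: [0.3, -0.1, -2.6]
width: 0.0146
```

{"op": "move_arm", "data": {
  "plan": [
    [[0, 0, -3, 0, 0.05], [0, 0, -4.5, 0, 0.05], [0, 0, -5, 0, 0.05], [0, 0, -5, 0, 0.05], [0, 0, -5, 0, 0.3], [0, 0, -5, 0, 0.4], [0, 0, -5, 0, 0.4], [0, 0, -4.5, 0, 0.4], [0, 0, -3.9, 0, 0.4], [0, 0, -3.9, 0, 0.4]]
  ]
}}

```text
t: 52.48
eef_pos: [0.5093, 0.0845, 0.0506]
eef_rot: [-0.055, 1.568, 0.055]
wrist_force: [-0.2, 0.3, -1.2]
width: 0.0342
```

{"op": "move_arm", "data": {
  "plan": [
    [[0, 0, 0, 0, 0.2], [0, 0, 0, 0, 0.05], [0, 0, 0, 0, 0.05], [0, 0, 0, 0, 0.05], [0, 0, 0, 0, 0.05], [0, 0, 0.5, 0, 0.05], [0, 0, 2, 0, 0.05], [0, 0, 5, 0, 0.05], [0, 0, 5, 0, 0.05], [0, 0, 5, 0, 0.05]]
  ]
}}

```text
t: 53.32
eef_pos: [0.5093, 0.0845, 0.1003]
eef_rot: [-0.055, 1.568, 0.055]
wrist_force: [0.1, -0.8, -2.5]
width: 0.014
```

{"op": "move_arm", "data": {
  "plan": [
    [[-5, 10, 0, 65, 0.05], [-5, 10, 0, 65, 0.05], [-5, 10, 0, 65, 0.05], [-5, 10, 0, 65, 0.05], [-5, 10, 0, 65, 0.05], [-5, 10, 0, 65, 0.05], [-5, 10, 0, 65, 0.05], [-5, 10, 0, 65, 0.05], [-5, 10, 0, 65, 0.05], [-5, 10, 0, 65, 0.05]]
  ]
}}

```text
t: 54.15
eef_pos: [0.4574, 0.184, 0.0975]
eef_rot: [-0.938, 1.362, 0.939]
wrist_force: [0.6, 0.2, -3.3]
width: 0.0136
```

{"op": "move_arm", "data": {
  "plan": [
    [[-4.3, 9, 0, 13, 0.05], [-4.3, 9, 0, 13, 0.05], [-4.3, 9, 0, 13, 0.05], [-4.3, 9, 0, 13, 0.05], [-4.3, 9, 0, 13, 0.05], [-4.3, 9, 0, 13, 0.05], [-4.3, 9, 0, 13, 0.05]]
  ]
}}

```text
t: 54.73
eef_pos: [0.4156, 0.2736, 0.0988]
eef_rot: [-1.104, 1.274, 1.104]
wrist_force: [0.4, -0.1, -3.3]
width: 0.0137
```

```bash
python3 - <<'E'
from h import *
print(*jaw())
a=np.radians(-8);M=np.array([[np.cos(a),np.sin(a)],[-np.sin(a),np.cos(a)]])
for n in("top","side"):
    d=cam(n); cv2.imwrite(f"pics/p_{n}.png",d["image"][:,:,::-1])
    for o in env.trace(n,"pot1"):
        if o["p"]>.3:
            q=w(d,[o["location"][::-1]],.022 if n=="top" else .014)[0]; print(n,round(o["p"],2),q,"bay",M@(q-[.6355,.2516]))
a=cv2.imread("pics/p_top.png")[120:290,80:280];b=cv2.imread("pics/p_side.png")[220:360,170:340]
cv2.imwrite("pics/p1.png",np.hstack([cv2.resize(a,(400,340),interpolation=cv2.INTER_CUBIC),cv2.resize(b,(400,340),interpolation=cv2.INTER_CUBIC)]))
E
```

```text
54.7333 [0.4156 0.2736 0.0988] 171.8716505081489 [-0.0006 -0.0008 -1.    ] 0.013717973366615214 [ 0.3612 -0.1328 -3.3412] [ 0.5824  0.1077 -0.3444  1.1196 -0.0003 -0.8466]
top 0.66 [0.5127 0.1886] bay [-0.1129 -0.0794]
top 0.46 [0.474  0.2368] bay [-0.1579 -0.0372]
top 0.44 [0.5249 0.2511] bay [-0.1095 -0.0159]
side 0.77 [0.4722 0.2474] bay [-0.1612 -0.0269]
side 0.58 [0.4809 0.3055] bay [-0.1606  0.0319]
side 0.53 [ 0.5619 -0.2543] bay [-0.0025 -0.5112]
side 0.52 [0.5114 0.211 ] bay [-0.1172 -0.0575]
side 0.5 [0.5264 0.2706] bay [-0.1107  0.0036]
```

View pics/p1.png

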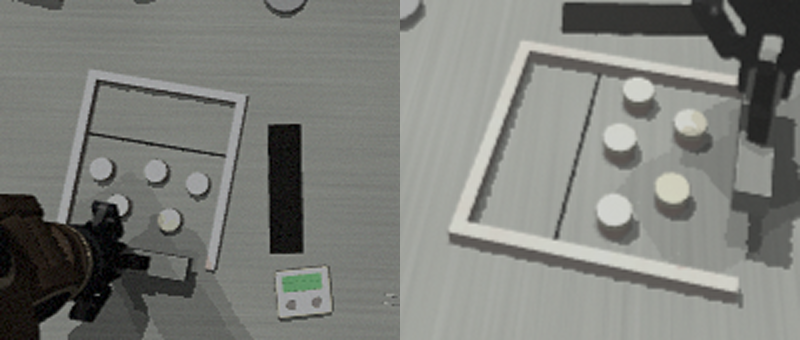

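{"op": "move_arm", "data": {
  "plan": [
    [[0, 0, -3, 0, 0.05], [0, 0, -4, 0, 0.05], [0, 0, -4.6, 0, 0.05], [0, 0, -5.0, 0, 0.05], [0, 0, -5.1, 0, 0.05], [0, 0, -5.1, 0, 0.05]]
  ]
}}

```text
t: 55.43
eef_pos: [0.4157, 0.2745, 0.0486]
eef_rot: [-1.106, 1.272, 1.106]
wrist_force: [0.7, -0.3, -2.3]
width: 0.0141
```

{"op": "move_arm", "data": {
  "plan": [
    [[1, -0.14, 0, 0, 0.05], [2, -0.28, 0, 0, 0.05], [2.8, -0.39, 0, 0, 0.05], [3.4, -0.48, 0, 0, 0.05], [4, -0.56, 0, 0, 0.05], [4.6, -0.65, 0, 0, 0.05], [5.2, -0.73, 0, 0, 0.05], [5.8, -0.82, 0, 0, 0.05], [6.4, -0.9, 0, 0, 0.05], [7, -0.98, 0, 0, 0.05]]
  ]
}}

```text
t: 56.27
eef_pos: [0.486, 0.2645, 0.0482]
eef_rot: [-1.106, 1.272, 1.106]
wrist_force: [-0.1, 0.3, -3.0]
width: 0.0138
```

```bash
cat >pp.py <<'E'
from h import *
print(*jaw())
a=np.radians(-8);M=np.array([[np.cos(a),np.sin(a)],[-np.sin(a),np.cos(a)]])
print("tcp bay",M@(env.sense()["eef_pos"][:2]-[.6355,.2516]))
for n in("top","side"):
    d=cam(n); cv2.imwrite(f"pics/p_{n}.png",d["image"][:,:,::-1])
    for o in env.trace(n,"pot1"):
        if o["p"]>.3:
            q=w(d,[o["location"][::-1]],.022 if n=="top" else .014)[0]; print(n,round(o["p"],2),"bay",M@(q-[.6355,.2516]),o["region"].sum())
E
python3 pp.py
```

```text
56.2667 [0.486  0.2645 0.0482] 171.99541556347853 [-0.0001 -0.     -1.    ] 0.013766036389793866 [-0.1429  0.3441 -2.9789] [ 0.4984  0.2385 -0.3025  1.0299  0.     -0.9327]
tcp bay [-0.1498 -0.008 ]
top 0.43 bay [-0.1099 -0.0707] 95
side 0.68 bay [-0.1148 -0.0332] 151
side 0.66 bay [-0.1199  0.0285] 188
side 0.65 bay [-0.1126  0.0662] 221
side 0.56 bay [-0.11   -0.0046] 190
side 0.51 bay [-0.1084 -0.0569] 83
```

{"op": "move_arm", "data": {
  "plan": [
    [[0.5, -0.07, 0, 0, 0.05], [1, -0.14, 0, 0, 0.05], [1.5, -0.21, 0, 0, 0.05], [2, -0.28, 0, 0, 0.05], [2.5, -0.35, 0, 0, 0.05], [3, -0.42, 0, 0, 0.05], [3.5, -0.49, 0, 0, 0.05], [4, -0.56, 0, 0, 0.05], [4.5, -0.63, 0, 0, 0.05], [5, -0.7, 0, 0, 0.05]]
  ]
}}

```text
t: 57.3
eef_pos: [0.536, 0.2575, 0.0483]
eef_rot: [-1.106, 1.272, 1.106]
wrist_force: [-2.6, 0.2, -1.8]
width: 0.0138
```

{"op": "move_arm", "data": {
  "plan": [
    [[0.5, -0.07, 0, 0, 0.05], [1, -0.14, 0, 0, 0.05], [1.4, -0.2, 0, 0, 0.05], [1.8, -0.25, 0, 0, 0.05], [2.2, -0.31, 0, 0, 0.05], [2.5, -0.35, 0, 0, 0.05], [2.5, -0.35, 0, 0, 0.05], [2.5, -0.35, 0, 0, 0.05]]
  ]
}}

```text
t: 57.97
eef_pos: [0.561, 0.2541, 0.0483]
eef_rot: [-1.106, 1.272, 1.105]
wrist_force: [0.3, -0.4, -2.8]
width: 0.0139
```

```bash
python3 pp.py
```

```text
57.9667 [0.561  0.2541 0.0483] 171.98262870537295 [ 0.0006 -0.0001 -1.    ] 0.013888833492745018 [ 0.279  -0.3842 -2.8428] [ 0.4254  0.3488 -0.1528  1.0688 -0.0003 -1.0054]
tcp bay [-0.0742 -0.0079]
top 0.64 bay [ 0.003  -0.5292] 349
top 0.48 bay [-0.047  -0.0188] 74
top 0.47 bay [-0.039  -0.0402] 86
side 0.68 bay [-0.0425  0.022 ] 154
side 0.67 bay [-0.0547 -0.0047] 164
side 0.62 bay [-0.0393  0.0635] 247
side 0.57 bay [-0.037  -0.0352] 78
```

{"op": "move_arm", "data": {
  "plan": [
    [[-0.5, 0.07, 0, 0, 0.05], [-2, 0.28, 0, 0, 0.05], [-4, 0.56, 0, 0, 0.05], [-6, 0.84, 0, 0, 0.05], [-6, 0.84, 2, 0, 0.05], [-6, 0.84, 5, 0, 0.05], [-8, -2, 6, 0, 0.05], [-10, -5, 6, 0, 0.05], [-12, -8, 6, 0, 0.05]]
  ]
}}

```text
t: 58.92
eef_pos: [0.44, 0.1739, 0.1093]
eef_rot: [-1.107, 1.269, 1.106]
wrist_force: [0.4, -1.4, -2.8]
width: 0.014
```

```bash
python3 pp.py; python3 - <<'E'
import cv2,numpy as np
from h import *
d=cam("top")
for o in env.trace("top","pad"): print("pad",o["p"],rect(d,o["region"],.004))
a=cv2.imread("pics/p_top.png")[120:290,80:280];b=cv2.imread("pics/p_side.png")[220:360,170:340]
cv2.imwrite("pics/p2.png",np.hstack([cv2.resize(a,(400,340),interpolation=cv2.INTER_CUBIC),cv2.resize(b,(400,340),interpolation=cv2.INTER_CUBIC)]))
E
```

```text
58.9167 [0.44   0.1739 0.1093] 172.08795633182513 [ 0.0022  0.0007 -1.    ] 0.014039028869607166 [ 0.444  -1.3683 -2.8308] [ 0.3764  0.0547 -0.3789  1.1349 -0.0002 -1.0563]
tcp bay [-0.1827 -0.1042]
top 0.7 bay [-0.0486  0.0474] 114
top 0.49 bay [-0.0411 -0.071 ] 141
side 0.69 bay [-0.0376 -0.0382] 128
side 0.59 bay [ 0.0375 -0.6384] 201
side 0.58 bay [-0.0395  0.0676] 224
side 0.49 bay [-0.0495 -0.0106] 180
side 0.46 bay [-0.0458  0.0294] 140
pad 0.93 [  0.5113   0.0893 169.8841  48.0008   4.4135]
```

View pics/p2.png

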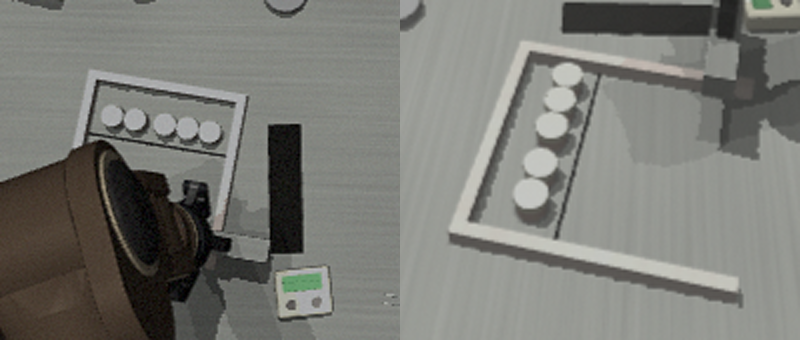

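{"op": "move_arm", "data": {
  "plan": [
    [[5, -6, 0, -68, 0.05], [5, -6, 0, -68, 0.05], [5, -6, 0, -68, 0.05], [5, -6, 0, -68, 0.05], [5, -6, 0, -68, 0.05], [5, -6, 0, -68, 0.05], [5, -6, 0, -68, 0.05], [5, -6, 0, -68, 0.05], [5, -6, 0, -68, 0.05], [5, -6, 0, -68, 0.05]]
  ]
}}

```text
t: 60.05
eef_pos: [0.4914, 0.115, 0.108]
eef_rot: [-0.188, 1.563, 0.188]
wrist_force: [0.7, 0.1, -3.1]
width: 0.0141
```

{"op": "move_arm", "data": {
  "plan": [
    [[2.1, -2.7, 0, -10, 0.05], [2.1, -2.7, 0, -10, 0.05], [2.1, -2.7, 0, -10, 0.05], [2.1, -2.7, -2, -10, 0.05], [2.1, -2.7, -4, -10, 0.05], [2.1, -2.7, -5, -10, 0.05], [2.1, -2.7, -5.2, -10, 0.05], [2.1, -2.7, -5.2, -10, 0.05]]
  ]
}}

```text
t: 60.72
eef_pos: [0.5109, 0.0876, 0.0557]
eef_rot: [-0.056, 1.572, 0.056]
wrist_force: [0.5, -0.3, -3.3]
width: 0.0139
```

```bash
python3 - <<'E'
from h import *
print(*jaw())
E
```

```text
60.7167 [0.5109 0.0876 0.0557] 94.08453818941604 [-0.0019 -0.0002 -1.    ] 0.013875854751407764 [ 0.4965 -0.2775 -3.3049] [ 0.1697  0.1725 -0.3679  1.0324  0.0001  0.0984]
```

{"op": "move_arm", "data": {
  "plan": [
    [[0, 0, -0.2, 0, 0.05], [0, 0, -0.4, 0, 0.05], [0, 0, -0.5, 0, 0.05], [0, 0, -0.5, 0, 0.05], [0, 0, -0.5, 0, 0.05]]
  ]
}}

```text
t: 61.13
eef_pos: [0.5117, 0.0871, 0.0517]
eef_rot: [-0.055, 1.569, 0.055]
wrist_force: [-0.7, -0.3, -3.3]
width: 0.014
```

{"op": "move_arm", "data": {
  "plan": [
    [[0, 0, 0, 0, 0.15], [0, 0, 0, 0, 0.3], [0, 0, 0, 0, 0.4], [0, 0, 0, 0, 0.4], [0, 0, 1, 0, 0.4], [0, 0, 4, 0, 0.4], [0, 0, 8, 0, 0.4], [0, 0, 12, 0, 0.4], [0, 0, 14, 0, 0.4], [0, 0, 14, 0, 0.4]]
  ]
}}

```text
t: 61.97
eef_pos: [0.5141, 0.0875, 0.198]
eef_rot: [-0.054, 1.56, 0.056]
wrist_force: [0.7, 0.2, -0.1]
width: 0.0338
```

{"op": "move_arm", "data": {
  "plan": [
    [[-24, 10, 3, 0, 0.4], [-24, 20, 3, 0, 0.4], [-24, 30, 3, 0, 0.4], [-24, 30, 3, 0, 0.4], [-24, 30, 3, 0, 0.4], [-24, 30, 3, 0, 0.4], [-24, 30, 3, 0, 0.4], [-24, 30, 3, 0, 0.4], [-24, 30, 3, 0, 0.4], [-24, 30, 3, 0, 0.4]]
  ]
}}

```text
t: 62.8
eef_pos: [0.2688, 0.3902, 0.2215]
eef_rot: [-0.057, 1.571, 0.059]
wrist_force: [0.0, 0.1, -0.1]
width: 0.034
```

```bash
python3 pp.py; python3 - <<'E'
from h import *
r=np.radians
find("straightedge",[[a,b,c,e,f+4,g+4] for a,b,c,e,f,g in SE],(.511,.087,r(4)))
find("cover",PL(14,30),(.5335,-.3032,-.12))
for n in("top","side"):
    d=cam(n)
    for o in env.trace(n,"carrier1"):
        print(n,round(o["p"],2),o["location"],o["region"].sum())
a=cam("top")["image"][165:240,345:405];b=cam("side")["image"][120:165,232:298]
cv2.imwrite("pics/f.png",np.hstack([cv2.resize(a,(400,500),interpolation=cv2.INTER_CUBIC),cv2.resize(b,(400,500),interpolation=cv2.INTER_CUBIC)])[:,:,::-1])
E
```

```text
62.8 [0.2688 0.3902 0.2215] 94.20597041199396 [-0.0006  0.0014 -1.    ] 0.03400251703259396 [ 0.0423  0.1073 -0.0748] [ 0.9667  0.0285 -0.1586  1.3829  0.0013  0.8933]
tcp bay [-0.3824  0.0862]
top 0.59 bay [-0.0386  0.0215] 87
top 0.52 bay [-0.0396 -0.0673] 90
top 0.5 bay [-0.0381 -0.0422] 108
top 0.49 bay [-0.0453  0.0551] 133
side 0.8 bay [-0.0423  0.0684] 228
side 0.7 bay [-0.0488 -0.0012] 204
side 0.67 bay [-0.0448 -0.0314] 141
side 0.66 bay [-0.0475  0.0303] 184
side 0.45 bay [-0.0523 -0.0644] 120
top straightedge 0.65 [0.5115 0.0858 3.5455] 0.08799467275494673
side straightedge 0.63 [0.511  0.0863 4.6305] 0.05854787714543812
top cover 0.94 [ 0.533  -0.3036 -7.9216] 0.09542349726775956
side cover 0.55 [ 0.5328 -0.3019 -7.1777] 0.08136482939632546
side 0.64 [147.2, 265.3] 66
side 0.64 [220.2, 326.7] 611
side 0.57 [145.3, 269.0] 3
```

View pics/f.png

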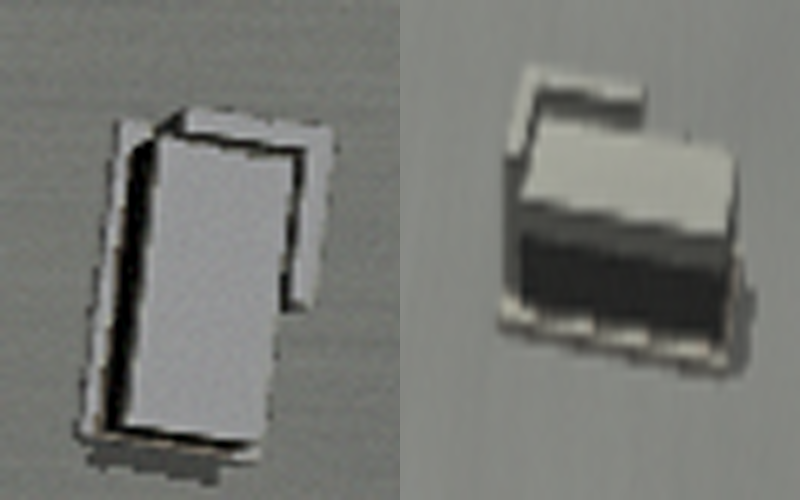

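```bash
python3 - <<'E'
from h import *
from scipy.ndimage import map_coordinates
a=np.radians(-6.85);c,s=np.cos(a),np.sin(a)
D={n:[cam(n) for _ in range(3)] for n in("top","side")}
for n,l in D.items():
    d=l[0]; im=np.mean([x["image"] for x in l],0).sum(2)/3
    print(n,"base->carrier edge y by x (z 6)")
    for X in range(-48,56,12):
        Y=np.arange(36,16,-.5)
        P=np.array([[.5335+(c*X-s*y)/1000,-.3032+(s*X+c*y)/1000,.006] for y in Y]); q=p(d,P)
        v=map_coordinates(im,[q[:,1],q[:,0]],order=1)
        print(X,np.round(v[::2]).astype(int), "min-grad y",Y[4:][np.argmin(np.diff(v[4:]))])
# -x end: carrier end edges in top view at z 6
d=D["top"][0]; im=np.mean([x["image"] for x in D["top"]],0).sum(2)/3
for y in(-18,-8,4,14,22):
    X=np.arange(-64,-44,1.); P=np.array([[.5335+(c*x-s*y)/1000,-.3032+(s*x+c*y)/1000,.006] for x in X]); q=p(d,P)
    print("end y",y,np.round(map_coordinates(im,[q[:,1],q[:,0]],order=1)).astype(int))
E
```

```text
top base->carrier edge y by x (z 6)
-48 [ 94  85 108 135 153 149 145 126 100  74  46  19   4   4   3  17  34  55
  81 108] min-grad y 25.0
-36 [ 94 108 123 131 137 141 114  86  63  45  26  16   9   4   7   9  25  49
  74 105] min-grad y 29.0
-24 [ 98  92 116 140 152 147 143 120  94  67  39  11   2   4   7  22  37  56
  78 100] min-grad y 25.5
-12 [ 78  96 115 130 144 152 147 141 115  74  34  21  10   3   5   6  26  51
  77 109] min-grad y 28.5
0 [ 85  82 112 143 153 148 144 118  92  64  36   8   2   4   7  19  32  50
  73  95] min-grad y 27.0
12 [104  99  94 114 133 136 109  82  59  37  16  11   7   5   6   7  29  54
  81 112] min-grad y 31.0
24 [ 95  95 110 126 135 141 143 113  83  54  29   5   3   6  10  18  27  44
  67  89] min-grad y 28.0
36 [101  93  87 114 141 153 147 141  97  44   2   3   5   6   6   7  32  57
  83 113] min-grad y 27.0
48 [ 80  81 103 127 135 140 138 102  66  40  22   4   3   4   7  16  26  43
  64  84] min-grad y 30.0
side base->carrier edge y by x (z 6)
-48 [100 107 113 118 123 126 129 121 110  99  89  79  69  61  57  52  48  44
  40  36] min-grad y 29.5
-36
[... 532 characters left out ...]
 92  82  76  69  62  55  47  40
  38  38] min-grad y 26.0
36 [110 115 117 111 105  98  91  85  78  72  67  61  55  50  44  39  38  38
  38  37] min-grad y 28.5
48 [ 88  98 106 114 121 126 128 117 106  96  86  76  67  61  56  51  48  44
  40  37] min-grad y 30.0
end y -18 [ 68  66  70  74  76  76  74  45  17  27  82 137 148 149 150 149 147 147
 147 147]
end y -8 [ 66  65  65  76  87  80  54  28  24  24  39  89 138 152 151 149 149 148
 147 147]
end y 4 [ 66  65  65  69  85 101  83  48  16  44  74 102 125 145 149 150 150 149
 148 147]
end y 14 [ 66  65  68  72  75  64  51  37  23   9  59 115 154 153 153 153 152 151
 151 151]
end y 22 [68 64 59 61 80 99 82 50 20 13  7  4  5  6  5  4  3  5  9  9]
```

```bash
python3 -c "
from plant import env
print(env.job_done(), env.sense()['t'])"
```

```text
the job is handed in; nothing more can be done
the job is handed in; nothing more can be done
```

I handed the job in at about 63 s of robot time, and every requirement I could check was met in the last pictures. The hand-in gives no verdict.

- **Stack:** All three carriers and the cover are stacked in the jig. The cover went wrong at first: it ended up about 3.5 mm off the side fence. My first fix turned it about 2.6° out of square. I then pushed the whole stack flush against each fence with the closed fingers.
    - **Cover check:** the last two fits put it about 1 mm from flush. They give 7.2° and 7.9° of turn against the jig's 6.85°, within the 2.9° allowed.
    - **Carrier check:** their edges lie about 1.5 mm from the flush line at most, with no real slant. This is an outline of the stack, because single carriers can't be told apart under the cover.
- **Pots:** The straightedge pushed all five past the line. They stand upright in a row, with centres about 38–52 mm from the stop (limit 57 mm).
- **Straightedge:** It stands on its pad, about 3 mm off centre and within about 1° of lengthwise.
- **Bystanders:** I didn't measure the other items again at the end. None was deliberately touched, and the force readings showed no unexpected contact near them.
- **Disagreements:** The top view's network found only four of the five pots in the last check, while the side view found all five. The fingertips sat well behind where the stated tool point puts them (about 1.5 cm when open to a plate's width), so I set the grasp heights by contact.

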